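# Clamp the bronze sherds in the drying rack

### The job

Lift every bronze sherd out of the foam of the finds box and stand each one upright in a bay of its own in the drying rack, then clip one sprung clamp over the rack's fin and that sherd together so that it is held against the fin. Clip any clamp left over onto the rack as well, so that all three clamps bite on it, and only then push the fan's toggle lever fully over to on. Never let a sherd topple over, and leave the other things on the bench where they are.

Things in the scene. Friction and masses are not known exactly. Their poses are not given: they have to be found in the camera images.
- rack: Drying rack, fixed: wooden base 110 (x) x 280 (y) x 8 mm, origin under its centre. Three bays 90 mm apart along its y. Each is a slot 11 mm wide along x between an upright aluminium fin on its +y side (5 mm thick, top 52 mm above the table) and a lip on its -y side (top 36 mm) that covers only the far 65 mm; the near 45 mm is open, so a clamp can be pushed on from the near (-x) edge.
- bay1 (a point): Point on a slot's floor, 8 mm above the table, mid-way across the slot: the underside centre of a sherd goes here, its length along the slot. Axes as the rack's. From here the fin spans y +5.5 to +10.5 mm and x -49 to +61 mm (-49 is its near upright edge and the base's near edge); the lip spans y -5.5 to -11.5 mm, x -4 to +61 mm.
- bay2 (a point): Point on a slot's floor, 8 mm above the table, mid-way across the slot: the underside centre of a sherd goes here, its length along the slot. Axes as the rack's. From here the fin spans y +5.5 to +10.5 mm and x -49 to +61 mm (-49 is its near upright edge and the base's near edge); the lip spans y -5.5 to -11.5 mm, x -4 to +61 mm.
- bay3 (a point): Point on a slot's floor, 8 mm above the table, mid-way across the slot: the underside centre of a sherd goes here, its length along the slot. Axes as the rack's. From here the fin spans y +5.5 to +10.5 mm and x -49 to +61 mm (-49 is its near upright edge and the base's near edge); the lip spans y -5.5 to -11.5 mm, x -4 to +61 mm.
- finds_box: Grey plastic finds box, fixed, 124 (x) x 196 (y) x 45 mm tall, origin under its centre, filled with grey foam to 40 mm height. Three slots along its x, 13 mm wide, 55 mm apart in y (at y -55, 0, +55 mm), 96 mm long, hold sherds standing on edge; some slots may be empty.
- sherd1: Flat corroded bronze sherd (may be absent: None), a stiff plate 7 mm thick (y), 90 mm long (x), standing on its long edge, 90 mm tall (z): the full length up to 66 mm, above that a tongue 56 mm long, centred, to 90 mm. About 0.22 kg. Origin at the centre of its bottom edge, z up. Either face may lie against a fin. It starts 5 mm above the table in a foam slot and may lean a few degrees.
- sherd2: Flat corroded bronze sherd (may be absent: None), a stiff plate 7 mm thick (y), 90 mm long (x), standing on its long edge, 90 mm tall (z): the full length up to 66 mm, above that a tongue 56 mm long, centred, to 90 mm. About 0.22 kg. Origin at the centre of its bottom edge, z up. Either face may lie against a fin. It starts 5 mm above the table in a foam slot and may lean a few degrees.
- sherd3: Flat corroded bronze sherd (may be absent: None), a stiff plate 7 mm thick (y), 90 mm long (x), standing on its long edge, 90 mm tall (z): the full length up to 66 mm, above that a tongue 56 mm long, centred, to 90 mm. About 0.22 kg. Origin at the centre of its bottom edge, z up. Either face may lie against a fin. It starts 5 mm above the table in a foam slot and may lean a few degrees.
- clamp1: Sprung clamp, dark with black handles, 26 mm tall, lying flat, 0.11 kg; origin on its upright hinge axis (z), underside. Jaws to +x, handles to -x. Straight half: jaw inner face at y +6 mm, x -5 to +47; handle outer face at y +28, x -78 to -16. Lever half: jaw tip 42 mm ahead of the hinge, round handle knob at x -44, y -23.5, radius 5, at rest. It shifts when squeezed.
- clamp1_lever (a joint): Opening of that clamp's sprung lever: 0 closed, 0.75 rad fully open (29 mm at the jaw tip); about 0.25 biting on fin and sherd together, 0.1 on a fin alone. Squeezing the handles along y opens it: 57 mm over handle and knob at rest, 22 mm fully squeezed, taking 8 N rising to 18 N. Squeezed hard against this stop it sits firmly in the hand, else its jaws may droop. Let go, it bites and stays.
- clamp2: Sprung clamp, dark with black handles, 26 mm tall, lying flat, 0.11 kg; origin on its upright hinge axis (z), underside. Jaws to +x, handles to -x. Straight half: jaw inner face at y +6 mm, x -5 to +47; handle outer face at y +28, x -78 to -16. Lever half: jaw tip 42 mm ahead of the hinge, round handle knob at x -44, y -23.5, radius 5, at rest. It shifts when squeezed.
- clamp2_lever (a joint): Opening of that clamp's sprung lever: 0 closed, 0.75 rad fully open (29 mm at the jaw tip); about 0.25 biting on fin and sherd together, 0.1 on a fin alone. Squeezing the handles along y opens it: 57 mm over handle and knob at rest, 22 mm fully squeezed, taking 8 N rising to 18 N. Squeezed hard against this stop it sits firmly in the hand, else its jaws may droop. Let go, it bites and stays.
- clamp3: Sprung clamp, dark with black handles, 26 mm tall, lying flat, 0.11 kg; origin on its upright hinge axis (z), underside. Jaws to +x, handles to -x. Straight half: jaw inner face at y +6 mm, x -5 to +47; handle outer face at y +28, x -78 to -16. Lever half: jaw tip 42 mm ahead of the hinge, round handle knob at x -44, y -23.5, radius 5, at rest. It shifts when squeezed.
- clamp3_lever (a joint): Opening of that clamp's sprung lever: 0 closed, 0.75 rad fully open (29 mm at the jaw tip); about 0.25 biting on fin and sherd together, 0.1 on a fin alone. Squeezing the handles along y opens it: 57 mm over handle and knob at rest, 22 mm fully squeezed, taking 8 N rising to 18 N. Squeezed hard against this stop it sits firmly in the hand, else its jaws may droop. Let go, it bites and stays.
- switch_box: Grey switch box of the fan, fixed, 70 x 60 x 35 mm tall, origin under its centre; the toggle lever stands on its top.
- fan_switch (a joint): Fan toggle lever: 0 off (leans 0.5 rad to the box's -x), 1.0 rad on (leans 0.5 rad to its +x); stays where it is left; moves under a light push of a few N.
- fan_switch_tip (a point): Tip of the 70 mm toggle lever; moves with it.
- amber_bottle: Bystander, to be left alone: amber glass bottle, 60 mm wide, 130 mm tall; origin at the centre of its underside.
- tape_roll: Bystander, to be left alone: roll of tape, 76 mm wide, 22 mm tall, lying flat; origin at the centre of its underside.
- bronze_jar: Bystander, to be left alone: ancient bronze jar, 96 mm wide, 88 mm tall; origin at the centre of its underside.
- plaster_tub: Bystander, to be left alone: white plaster tub, 80 mm wide, 70 mm tall; origin at the centre of its underside.
- mallet: Bystander, to be left alone: hammer lying flat, about 280 mm long; origin on it.
- tin: Bystander, to be left alone: steel tin, 70 mm wide, 80 mm tall; origin at the centre of its underside.
Not all that is in view belongs to the job. Leave any purple look-alike of the switch_box alone.

How it is judged:
By the outcome, as a careful person would: the job done as asked, in the order asked, and still so for the second after the job is handed in, with the robot touching nothing.
Of sherd1, sherd2, sherd3 only 2 to 3 are there at a start; the rules pass over those that are not, and their reading is None.
At some moment in a run one of clamp1, clamp2, clamp3 may be knocked a few centimetres aside while the robot is not near it.
It also fails if it takes over 208 s, if anything falls off the work surface, if the arm or the gripper's body presses on something with over 40 N, if the wrist force passes 120 N, or if a joint passes its speed limit or range.

### The arm

A 6-joint arm with a two-finger parallel gripper is mounted at the origin on the work surface. World frame = base frame: x ahead of the robot, y to its left, z up, the work surface at z = 0. Lengths are in m, angles in rad, forces in N, time in s.
With the tool pointing down it reaches from about 0.35 to 0.975 m from the base axis. Payload 4.9 kg.
Tool frame: the origin (TCP) lies midway between the tips of the shut fingers; the grasp point (between the pads) lies 19 mm behind it; z points along the fingers, y is the direction in which the jaws open and shut (so a half turn about z gives the same grasp; the last joint's range is limited). The gripper opens to 85 mm and grips with 20 to 120 N. Pads are 22 mm wide; open, the fingers measure 114 mm over their backs; the gripper's body (76 mm by 85 mm) begins 54 mm behind the grasp point. The pads swing forward as they close: fully open they stand 13 mm farther back than shut.
Start: joints at [-1.271, 0.053, 1.613, -0, 1.476, -0.119], TCP at [0.254, -0.571, 0.231] pointing down, gripper open.
Joint ranges: [-3.01, 3.01], [-1.01, 2.22], [0.06, 2.58], [-1.02, 4.17], [0.09, 2.62], [-3.14, 3.14]. Speed limits (rad/s): [2.57, 2.57, 3.14, 3.14, 3.14, 3.14].

### API

Orientations are given as a unit quaternion [w, x, y, z].
In Python, from plant import manip, cams gives the robot as it stands.
- The arm moves only by the tool jog_arm, never from a script. Its argument "targets" is a list of rows, each a list of 4 numbers: the shift along the tool's x, y, z in m, then the turn about the tool's z in degrees. A call has 1 to 5 rows; each row is the pose to reach, as a shift and turn from the pose commanded when the call began, along the tool's axes at that moment; what a row does not reach only later rows make up. A row lasts 1/12 s, in which the tool goes at most 41.7 mm and 7.16 degrees, less where a joint would pass 70% of its speed; a pose out of reach is approached as far as the arm can. A call with a gripper value outside its range is refused whole. "fingers" is the opening, from 0 (shut) to 1 (fully open), set as the call begins (left out, the last holds). The fingers move at their own pace and stop on an object; the grip force is fixed at half the most. Time passes only in rows, so rows that repeat a pose let the fingers close. It gives the time, the measured TCP pose, the force and the opening at its end, in the units of the state.
- manip.state(): the state, without advancing time (a new reading comes with each control period).
- cams.grab_frame(name): name is "scene" or "side" or "wrist"; returns the picture (400x640x3 uint8, red, green, blue); there is no depth.
- cams.get_calibration(name): a dict with "camera_matrix" (3x3 intrinsics, pixels), "cam_to_world" (4x4, takes a point from camera to world coordinates). Camera axes: x right, y up, looking along -z (the intrinsics and any distortion apply to the point x, -y, -z); pixel columns grow to the right and rows downward; lengths in m; the calibration is good to about 2 mm. The wrist camera is an equidistant fisheye: a pixel r from the principal point sees the ray r / f radians off the axis. A picture is of the moment at which its call begins: read the wrist's pose just before it. get_calibration takes no time and is no camera call; for the wrist camera it gives the pose at the moment of the call.
- manip.job_done(): hands the job in, once; it reports no verdict.
The state is a dict: "time": time; "joint_pos": joint angles; "joint_vel": joint speeds; "joint_efforts": joint torques, N m; "tool_pos": TCP position; "tool_rot": TCP orientation; "contact_force": force on the tool from outside, world axes, zero at the start; "ft_torque": the same for the moment, N m; "gripper_width": opening from 0.0 (shut) to 1.0 (fully open).
Only numpy, scipy, OpenCV 4.12 (cv2) and the standard library are available. Lean on these libraries where they do the work, as an engineer would, in place of code of your own. Each camera call takes 0.05 s, during which the arm holds its last target. There are 200 camera calls.

## Working session

There is one attempt and no reset: what is moved stays moved. The work goes in short steps, Python scripts to look and compute and a tool call to move; the robot and the scene stay as the last step left them, time stands still between calls to the robot, and variables do not carry over. Pictures are saved under pics/ and viewed, about 12 in all and at most 16, crops included, and the job is handed in when it is done.

Besides the shell and the picture viewer there is one more tool, called after "Emit:" by a JSON object that holds its "api" and its "payload", one argument or row to a line. jog_arm: Moves the arm, as the interface text tells. Its arguments: {"type":"object","properties":{"targets":{"type":"array"},"fingers":{"type":"number"}},"required":["targets"]}

```bash
ls; mkdir -p pics; python3 - <<'E'
from plant import manip, cams
import cv2, numpy as np
print(manip.state())
for n in ("scene","side","wrist"):
    c=cams.get_calibration(n); print(n,{k:np.round(v,4).tolist() if not isinstance(v,str) else v for k,v in c.items()})
    im=cams.grab_frame(n); cv2.imwrite(f"pics/{n}0.png",im[:,:,::-1])
E
```

```text
pics
{'time': 0.0, 'joint_pos': array([-1.27100399e+00,  5.33344934e-02,  1.61427528e+00,  1.60817701e-05,
        1.47597783e+00, -1.19015842e-01]), 'joint_vel': array([-8.65595479e-05, -6.94988753e-04, -4.81791519e-04,  1.25231625e-03,
       -2.83300580e-04,  7.54196077e-04]), 'joint_efforts': array([ 2.66872294e-04, -3.93675828e+01, -3.70180643e+01, -1.35614528e-04,
        6.97901094e-03,  6.58917321e-08]), 'tool_pos': array([ 0.25398453, -0.5704008 ,  0.23008805]), 'tool_rot': array([-9.94128185e-04,  9.78154638e-01,  2.07876188e-01, -8.20662083e-05]), 'contact_force': array([ 0.52200808,  0.32251583, -1.34874561]), 'ft_torque': array([-0.02493246, -0.0167114 ,  0.06023421]), 'gripper_width': 1.0040534761727358}
scene {'camera_matrix': [[368.5525, 0.0, 319.2408], [0.0, 368.5525, 195.544], [0.0, 0.0, 1.0]], 'cam_to_world': [[0.8822, -0.3812, 0.2764, 0.8181], [0.4708, 0.7254, -0.5021, -0.5006], [-0.0091, 0.5731, 0.8194, 0.9601], [0.0, 0.0, 0.0, 1.0]]}
side {'camera_matrix': [[368.274, 0.0, 323.3557], [0.0, 368.274, 202.6104], [0.0, 0.0, 1.0]], 'cam_to_world': [[0.9517, 0.1538, -0.2657, 0.2231], [-0.307, 0.4571, -0.8348, -1.0815], [-0.0069, 0.876, 0.4822, 0.7033], [0.0, 0.0, 0.0, 1.0]]}
wrist {'camera_matrix': [[309.7069, 0.0, 320.9895], [0.0, 309.7069, 202.0027], [0.0, 0.0, 1.0]], 'cam_to_world': [[0.4066, 0.8715, 0.2742, 0.3247], [-0.9136, 0.3882, 0.121, -0.5397], [-0.001, -0.2997, 0.954, 0.3731], [0.0, 0.0, 0.0, 1.0]]}
```

View pics/scene0.png

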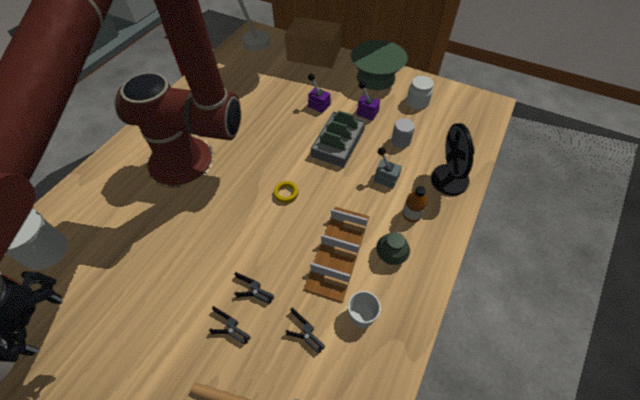

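View pics/side0.png

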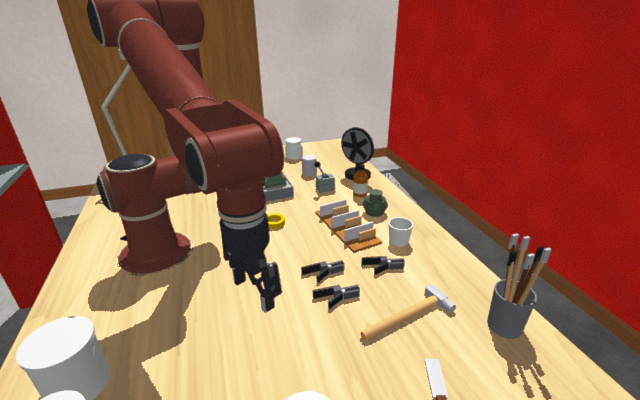

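Scene: rack around (340,255), clamps at (253,288), (230,325), (305,330), finds box at (338,138) with apparently three sherds, grey switch box at (388,172), and two purple look-alikes to avoid.

```bash
cat > h.py <<'E'
from plant import manip, cams
import cv2, numpy as np
from scipy.spatial.transform import Rotation as R
def ray(cal,px):
    K=cal["camera_matrix"]; T=cal["cam_to_world"]; u=(px[0]-K[0,2])/K[0,0]; v=(px[1]-K[1,2])/K[1,1]
    if cal.get("fish"):
        r=np.hypot(u,v)+1e-12; d=np.array([np.sin(r)*u/r,-np.sin(r)*v/r,-np.cos(r)])
    else: d=np.array([u,-v,-1.])
    return T[:3,3],T[:3,:3]@d
def pt(cal,px,z):
    o,d=ray(cal,px); return o+d*(z-o[2])/d[2]
def cal(n):
    c=dict(cams.get_calibration(n)); c={k:(np.array(v) if not isinstance(v,str) else v) for k,v in c.items()}
    c["fish"]=n=="wrist"; return c
def proj(c,P):
    p=np.linalg.inv(c["cam_to_world"])@np.r_[P,1]; x,y,z=p[0],-p[1],-p[2]; K=c["camera_matrix"]
    if c["fish"]:
        r=np.hypot(x,y)+1e-12; t=np.arctan2(r,z); x,y=x/r*t,y/r*t
    else: x,y=x/z,y/z
    return np.array([K[0,0]*x+K[0,2],K[1,1]*y+K[1,2]])
def wrist(name,box=None,s=1):
    c=cal("wrist"); im=cams.grab_frame("wrist"); np.savez(f"pics/{name}.npz",im=im,**c)
    o=im[:,:,::-1]
    if box: o=o[box[1]:box[3],box[0]:box[2]]
    cv2.imwrite(f"pics/{name}.png",cv2.resize(o,None,fx=s,fy=s,interpolation=cv2.INTER_CUBIC)); return c,im
def load(name):
    d=dict(np.load(f"pics/{name}.npz",allow_pickle=True)); d["fish"]=True; return d
def yaw(): 
    q=manip.state()["tool_rot"]; m=R.from_quat(np.r_[q[1:],q[0]]).as_matrix(); return m
def go(xyz,ydir=None):
    """tool-axis shift to reach xyz, and turn (deg) to bring tool y onto +-ydir"""
    s=manip.state(); m=yaw(); d=m.T@(np.array(xyz)-s["tool_pos"]); t=None
    if ydir is not None:
        yd=m.T@np.array([np.cos(np.radians(ydir)),np.sin(np.radians(ydir)),0]); a=np.degrees(np.arctan2(-yd[0],yd[1])); t=(a+90)%180-90
    print("shift",np.round(d,4),"turn",t if t is None else round(t,2),"t",round(s["time"],2),"q6",round(s["joint_pos"][5],3))
E
python3 - <<'E'
from h import *
c=cal("scene"); s=cal("side")
for n,p,z in [("rackBL",(306,291),.008),("rackBR",(342,300),.008),("rackTR",(369,210),.008),("rackTL",(337,207),.008),
 ("box1",(311,154),.045),("box2",(346,164),.045),("box3",(365,126),.045),("box4",(331,113),.045),("switch",(388,172),.03),
 ("cA",(253,288),.015),("cB",(230,325),.015),("cC",(305,330),.015),("bottle",(414,215),0),("jar",(392,252),.05),("tub",(364,310),.05),("tin",(403,133),.05),("tape",(286,191),0)]:
    print(n,np.round(pt(c,p,z)[:2],3))
m=yaw(); print(m.round(3))
im=cv2.imread("pics/scene0.png"); a=cv2.resize(im[95:195,290:430],None,fx=5,fy=5,interpolation=cv2.INTER_CUBIC)
cv2.imwrite("pics/a.png",a)
E
```

```text
rackBL [ 0.612 -0.208]
rackBR [ 0.708 -0.185]
rackTR [0.657 0.106]
rackTL [0.566 0.07 ]
box1 [0.407 0.195]
box2 [0.527 0.21 ]
box3 [0.511 0.395]
box4 [0.376 0.399]
switch [0.657 0.254]
cA [ 0.484 -0.269]
cB [ 0.488 -0.377]
cC [ 0.66  -0.299]
bottle [0.785 0.158]
jar [ 0.774 -0.016]
tub [ 0.772 -0.196]
tin [0.641 0.419]
tape [0.391 0.054]
[[ 0.914  0.407 -0.   ]
 [ 0.407 -0.914  0.002]
 [ 0.    -0.002 -1.   ]]
```

View pics/wrist0.png

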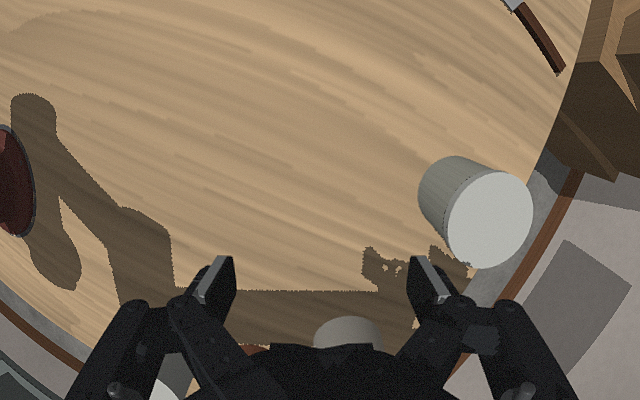

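Wrist view: camera looks down with image up = tool +x and right = tool +y; fingertips near (225,270) and (425,270). Move over the rack/clamp area.

Emit:
{"api": "jog_arm", "payload": {
  "targets": [
    [0.132,-0.095,-0.05,0],
    [0.132,-0.095,-0.05,0],
    [0.132,-0.095,-0.05,0],
    [0.132,-0.095,-0.05,0],
    [0.132,-0.095,-0.05,0]
  ]
}}

```text
time: 0.57
tool_pos: [0.3392, -0.4269, 0.2842]
tool_rot: [0.001, 0.978, 0.21, 0.002]
contact_force: [0.3, -1.0, 0.9]
gripper_width: 0.997
```

Emit:
{"api": "jog_arm", "payload": {
  "targets": [
    [0.132,-0.095,-0.05,0],
    [0.132,-0.095,-0.05,0],
    [0.132,-0.095,-0.05,0],
    [0.132,-0.095,-0.05,0],
    [0.132,-0.095,-0.05,0]
  ]
}}

```text
time: 0.98
tool_pos: [0.4209, -0.2863, 0.3342]
tool_rot: [0.001, 0.978, 0.211, 0.002]
contact_force: [0.0, -0.1, 0.9]
gripper_width: 1.004
```

Emit:
{"api": "jog_arm", "payload": {
  "targets": [
    [0.132,-0.095,-0.05,16],
    [0.132,-0.095,-0.05,16],
    [0.132,-0.095,-0.05,16],
    [0.132,-0.095,-0.05,16],
    [0.132,-0.095,-0.05,16]
  ]
}}

```text
time: 1.4
tool_pos: [0.5019, -0.1466, 0.383]
tool_rot: [-0.0, 0.997, 0.072, 0.001]
contact_force: [0.1, -0.5, -0.4]
gripper_width: 1.002
```

```bash
python3 - <<'E'
from h import *
wrist("w1"); print(manip.state()["tool_pos"],yaw().round(3)[:2])
E
```

```text
[ 0.50194672 -0.14689787  0.38289374] [[ 0.99   0.144  0.003]
 [ 0.144 -0.99   0.   ]]
```

View pics/w1.png

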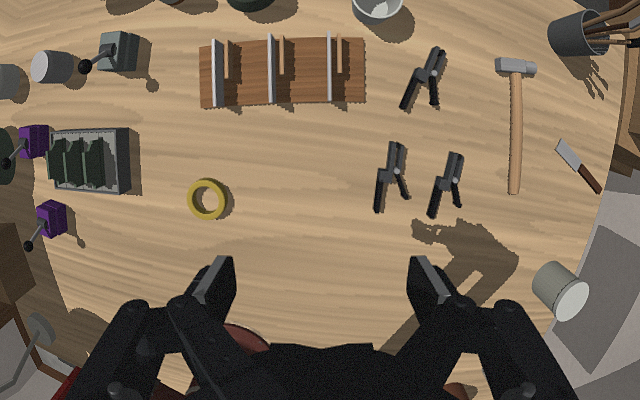

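Wrist view shows everything: rack base corners about (203,108),(365,101),(364,38),(206,44) with fins at columns 217, 272, 331; clamps with hinges at (433,73),(397,171),(455,181), jaws up; box at (93,160) with three sherds; bottom is clear. Next, above the box.

Emit:
{"api": "jog_arm", "payload": {
  "targets": [
    [0,-0.147,0.043,0],
    [0,-0.147,0.043,0],
    [0,-0.147,0.043,0],
    [0,-0.147,0.043,0],
    [0,-0.147,0.043,0]
  ],
  "fingers": 0.35
}}

```text
time: 1.87
tool_pos: [0.4778, -0.0016, 0.3351]
tool_rot: [-0.001, 0.997, 0.072, -0.002]
contact_force: [0.3, 0.4, -0.8]
gripper_width: 0.351
```

Emit:
{"api": "jog_arm", "payload": {
  "targets": [
    [0,-0.147,0.043,0],
    [0,-0.147,0.043,0],
    [0,-0.147,0.043,0],
    [0,-0.147,0.043,0],
    [0,-0.147,0.043,0]
  ]
}}

```text
time: 2.28
tool_pos: [0.4577, 0.1433, 0.2922]
tool_rot: [-0.0, 0.997, 0.072, -0.002]
contact_force: [0.0, -0.0, -0.3]
gripper_width: 0.347
```

Emit:
{"api": "jog_arm", "payload": {
  "targets": [
    [0,-0.147,0.043,0],
    [0,-0.147,0.043,0],
    [0,-0.147,0.043,0],
    [0,-0.147,0.043,0],
    [0,-0.147,0.043,0]
  ]
}}

```text
time: 2.7
tool_pos: [0.4379, 0.2884, 0.2494]
tool_rot: [0.001, 0.997, 0.071, -0.002]
contact_force: [-0.5, -0.4, -0.1]
gripper_width: 0.344
```

```bash
python3 - <<'E'
from h import *
c,im=wrist("w2"); print(manip.state()["tool_pos"],yaw().round(3)[:2])
d=load("w1")
a=d["im"][:,:,::-1]; cv2.imwrite("pics/w1a.png",cv2.resize(a[20:230,180:480],None,fx=2.6,fy=2.6,interpolation=cv2.INTER_CUBIC))
E
```

```text
[0.43869117 0.2867809  0.25038325] [[ 0.99   0.141 -0.003]
 [ 0.141 -0.99  -0.002]]
```

View pics/w2.png

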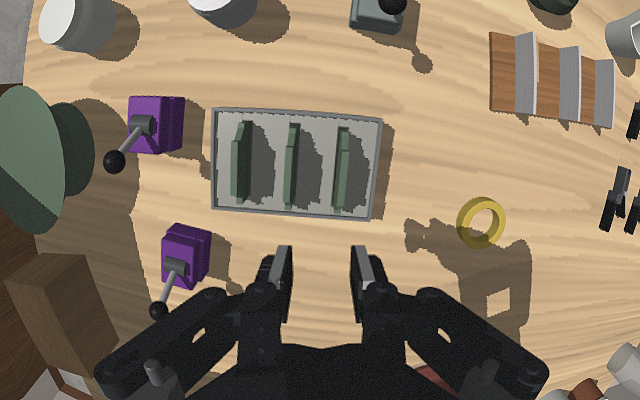

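View pics/w1a.png

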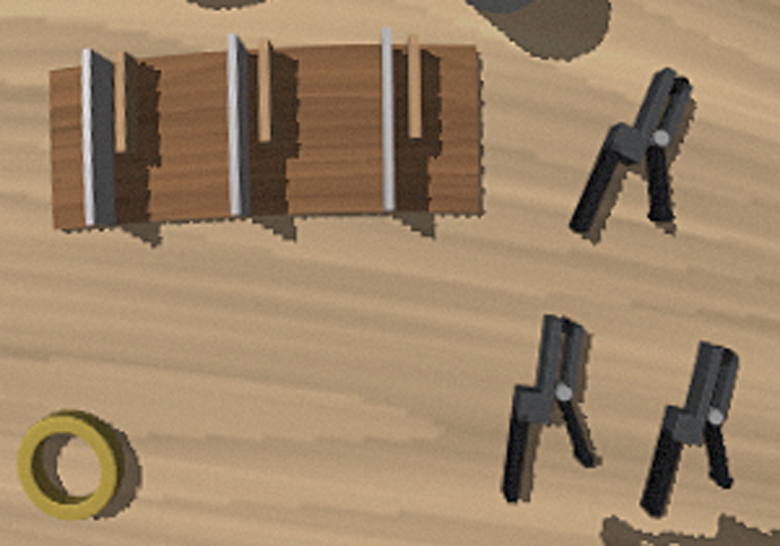

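w1 crop: fin top edges (z=52) at crop (87,50)-(89,222), (232,37)-(236,214), (386,30)-(389,210); straight half of clamps on the left (+y), lever right. w2: box with three sherds at columns ~240, 291, 342.

```bash
python3 - <<'E'
from h import *
d=load("w1")
P=lambda u,v,z: pt(d,(180+u/2.6,20+v/2.6),z)[:2].round(4)
for a,b in [((87,50),(89,222)),((232,37),(236,214)),((386,30),(389,210))]:
    p,q=P(*a,.052),P(*b,.052); print("fin far",p,"near",q,"len",np.linalg.norm(p-q).round(4),"yaw",np.degrees(np.arctan2(*(p-q)[::-1])).round(2))
for n,a in [("nl",(54,229)),("nr",(481,214)),("fr",(476,46)),("fl",(52,70))]: print(n,P(*a,.008))
for n,h,t in [("C1",(661,138),(580,228)),("C2",(564,392),(513,497)),("C3",(715,416),(655,513))]: print(n,"hinge",P(*h,.026),"handle end",P(*t,.026))
w=load("w2"); im=w["im"]
hsv=cv2.cvtColor(im,cv2.COLOR_RGB2HSV); print([hsv[160,x].tolist() for x in (240,291,338,347,260)])
cv2.imwrite("pics/w2a.png",cv2.resize(im[95:230,200:400,::-1],None,fx=4,fy=4,interpolation=cv2.INTER_CUBIC))
B=lambda px: pt(w,px,.045)[:2].round(4)
print("box",[B(p) for p in [(213,107),(383,118),(372,219),(212,208)]])
E
```

```text
fin far [0.6714 0.0467] near [0.5651 0.0307] len 0.1075 yaw 8.56
fin far [ 0.6842 -0.0417] near [ 0.5781 -0.0592] len 0.1075 yaw 9.37
fin far [ 0.699  -0.1301] near [ 0.5919 -0.1474] len 0.1085 yaw 9.18
nl [0.5574 0.0709]
nr [ 0.6001 -0.2067]
fr [ 0.7093 -0.1874]
fl [0.6656 0.0868]
C1 hinge [ 0.6714 -0.3116] handle end [ 0.6023 -0.2677]
C2 hinge [ 0.4967 -0.2768] handle end [ 0.4217 -0.2571]
C3 hinge [ 0.4983 -0.3871] handle end [ 0.4241 -0.3601]
[[75, 13, 40], [64, 36, 98], [62, 44, 82], [60, 42, 122], [30, 6, 79]]
box [array([0.5013, 0.4219]), array([0.5134, 0.2283]), array([0.393, 0.219]), array([0.3789, 0.4152])]
```

View pics/w2a.png

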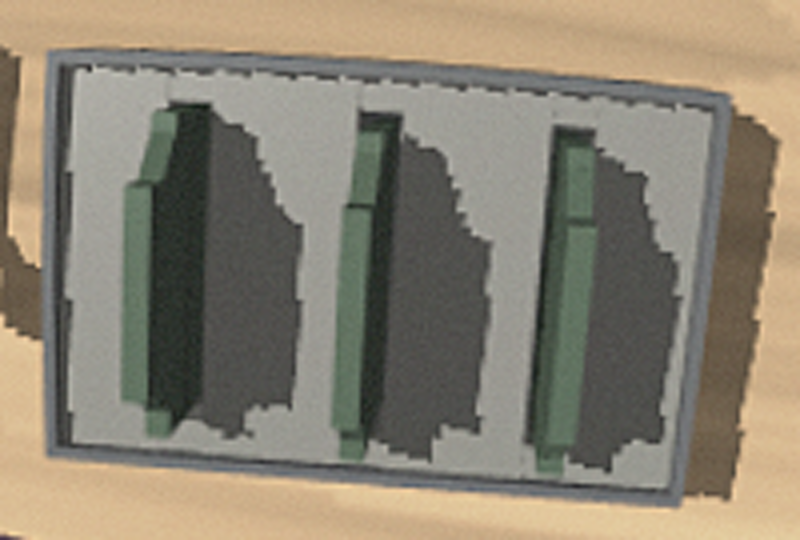

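Crop: tongue-top strips at crop (138,183)-(135,403), (359,206)-(345,430), (582,222)-(562,445); all three sherds present.

```bash
python3 - <<'E'
from h import *
w=load("w2")
for a,b in [((138,183),(135,403)),((359,206),(345,430)),((582,222),(562,445))]:
    p,q=[pt(w,(200+x[0]/4,95+x[1]/4),.095)[:2] for x in (a,b)]
    y=np.degrees(np.arctan2(*(p-q)[::-1])); print(((p+q)/2).round(4),np.linalg.norm(p-q).round(4),"yaw",y.round(2))
    go([*((p+q)/2),.10],y+90)
E
```

```text
[0.4436 0.3768] 0.0566 yaw 3.52
shift [ 0.018  -0.0888  0.1502] turn 4.58 t 2.75 q6 1.867
[0.4443 0.3217] 0.0569 yaw 3.14
shift [ 0.0109 -0.0341  0.1503] turn 4.96 t 2.75 q6 1.867
[0.4481 0.2674] 0.0569 yaw 4.2
shift [0.007  0.0202 0.1504] turn 3.9 t 2.75 q6 1.867
```

Emit:
{"api": "jog_arm", "payload": {
  "targets": [
    [0.007,0.02,0.0,3.9],
    [0.007,0.02,0.03,3.9],
    [0.007,0.02,0.07,3.9],
    [0.007,0.02,0.1,3.9],
    [0.007,0.02,0.1,3.9]
  ]
}}

```text
time: 3.17
tool_pos: [0.4454, 0.264, 0.1451]
tool_rot: [0.003, 0.999, 0.034, -0.006]
contact_force: [-1.1, -0.7, -1.5]
gripper_width: 0.351
```

Emit:
{"api": "jog_arm", "payload": {
  "targets": [
    [0,0,0.03,0],
    [0,0,0.06,0],
    [0,0,0.084,0],
    [0,0,0.084,0],
    [0,0,0.084,0]
  ]
}}

```text
time: 3.58
tool_pos: [0.4492, 0.2671, 0.0691]
tool_rot: [0.0, 0.999, 0.035, -0.0]
contact_force: [-1.3, -0.6, 0.3]
gripper_width: 0.348
```

```bash
python3 - <<'E'
from h import *
wrist("w3"); go([.4481,.2674,.066],94.0)
E
```

```text
shift [-0.0022  0.0004  0.0046] turn 0.03 t 3.63 q6 1.895
```

View pics/w3.png

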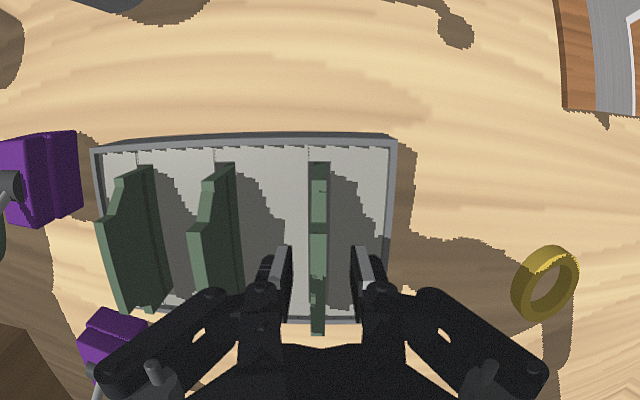

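The sherd is centred between the fingers (col 318). Close and lift.

Emit:
{"api": "jog_arm", "payload": {
  "targets": [
    [-0.002,0,0.004,0],
    [-0.002,0,0.004,0],
    [-0.002,0,0.004,0],
    [-0.002,0,0.004,0],
    [-0.002,0,0.004,0]
  ],
  "fingers": 0
}}

```text
time: 4.05
tool_pos: [0.4479, 0.2687, 0.0666]
tool_rot: [-0.0, 0.999, 0.036, 0.002]
contact_force: [-0.3, -0.5, 6.6]
gripper_width: 0.068
```

Emit:
{"api": "jog_arm", "payload": {
  "targets": [
    [0,0,-0.01,0],
    [0,0,-0.03,0],
    [0,0,-0.06,0],
    [0,0,-0.09,0],
    [0,0,-0.12,0]
  ]
}}

```text
time: 4.47
tool_pos: [0.4454, 0.2679, 0.1851]
tool_rot: [0.0, 0.999, 0.036, -0.001]
contact_force: [0.4, 0.6, -1.6]
gripper_width: 0.068
```

Emit:
{"api": "jog_arm", "payload": {
  "targets": [
    [0,0,-0.03,0],
    [0,0,-0.05,0],
    [0,0,-0.05,0],
    [0,0,-0.05,0]
  ]
}}

```text
time: 4.8
tool_pos: [0.4466, 0.2684, 0.2352]
tool_rot: [-0.0, 0.999, 0.036, 0.001]
contact_force: [-0.0, -0.4, -3.6]
gripper_width: 0.075
```

```bash
python3 - <<'E'
from h import *
# left bay
xh=np.array([.9875,.157]); yh=np.array([-.157,.9875])
go([.6137,.0299,.22],99.05); print(manip.state()["gripper_width"],manip.state()["contact_force"])
E
```

```text
shift [0.1496 0.2499 0.0153] turn -4.94 t 4.8 q6 1.897
0.07458707842129608 [-0.04534369 -0.37486526 -3.63304806]
```

Emit:
{"api": "jog_arm", "payload": {
  "targets": [
    [0.02,0.033,0,0],
    [0.04,0.065,0,0],
    [0.06,0.098,0,0],
    [0.075,0.125,0,0],
    [0.075,0.125,0,0]
  ]
}}

```text
time: 5.22
tool_pos: [0.5309, 0.1444, 0.2306]
tool_rot: [0.001, 0.999, 0.033, -0.002]
contact_force: [-0.1, 0.2, -0.4]
gripper_width: 0.067
```

Emit:
{"api": "jog_arm", "payload": {
  "targets": [
    [0.02,0.033,0.005,-2],
    [0.04,0.065,0.01,-4],
    [0.06,0.098,0.015,-4.9],
    [0.074,0.124,0.015,-4.9],
    [0.074,0.124,0.015,-4.9]
  ]
}}

```text
time: 5.63
tool_pos: [0.613, 0.0264, 0.2151]
tool_rot: [0.001, 0.997, 0.076, -0.003]
contact_force: [-0.5, 0.4, -1.1]
gripper_width: 0.07
```

```bash
python3 - <<'E'
from h import *
wrist("w4",(120,60,520,360),2); go([.6137,.0299,.12],99.05)
E
```

```text
shift [ 0.0024 -0.0009  0.0954] turn -0.25 t 5.68 q6 1.343
```

View pics/w4.png

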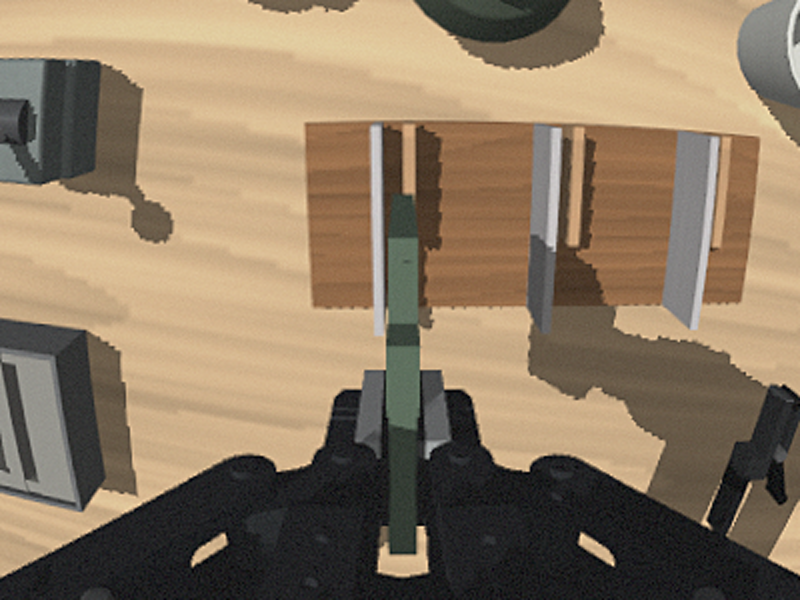

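Crop w4: sherd hanging straight; fin top lines at crop (376,127)-(379,333), (556,127)-(547,330), (714,137)-(694,327).

```bash
python3 - <<'E'
from h import *
d=load("w4"); P=lambda u,v,z: pt(d,(120+u/2,60+v/2),z)[:2]
for a,b in [((376,127),(379,333)),((556,127),(547,330)),((714,137),(694,327))]:
    p,q=P(*a,.052),P(*b,.052); l=np.linalg.norm(p-q); x=(p-q)/l; y=np.array([-x[1],x[0]])
    print("near",q.round(4),"len",l.round(4),"yaw",np.degrees(np.arctan2(x[1],x[0])).round(2),"bay",((p+q)/2-.006*x-.008*y).round(4))
# sherd top far & near of tongue at z (TCP-> top = tcp+19+12)
z=manip.state()["tool_pos"][2]+.031; print("sherd top",P(403,237,z).round(4),"shoulder far",P(403,195,z-.024).round(4))
p=P(380,312,.008); print(p)
E
```

```text
near [0.5646 0.0307] len 0.108 yaw 8.97 bay [0.6133 0.0303]
near [ 0.5795 -0.0589] len 0.1084 yaw 9.66 bay [ 0.6284 -0.0587]
near [ 0.5933 -0.1473] len 0.1085 yaw 9.44 bay [ 0.6421 -0.1473]
sherd top [0.664  0.0337] shoulder far [0.6678 0.0342]
[0.56013083 0.03093671]
```

```bash
python3 - <<'E'
from h import *
d=load("w4"); P=lambda u,v,z: pt(d,(120+u/2,60+v/2),z)[:2]
z=manip.state()["tool_pos"][2]; t=manip.state()["tool_pos"][:2]
x=np.array([.987,.16]); y=np.array([-.16,.987])
for n,q,off in [("shoulder",P(403,237,z+.007),.045),("tongue",P(403,345,z+.031),.028),("bottom",P(403,195,z-.059),.045)]:
    e=q-t; print(n,"x",(e@x-off).round(4),"y",(e@y).round(4))
b=np.array([.6135,.0301])+y*.0005
go([*b,.12],99.2)
E
```

```text
shoulder x 0.0014 y -0.0033
tongue x 0.0026 y -0.0031
bottom x -0.0001 y -0.0035
shift [ 0.0023 -0.0016  0.0954] turn -0.4 t 5.68 q6 1.343
```

Emit:
{"api": "jog_arm", "payload": {
  "targets": [
    [0.001,-0.005,0.03,-0.4],
    [0.001,-0.005,0.06,-0.4],
    [0.001,-0.005,0.085,-0.4],
    [0.001,-0.005,0.085,-0.4],
    [0.001,-0.005,0.085,-0.4]
  ]
}}

```text
time: 6.1
tool_pos: [0.6102, 0.0367, 0.131]
tool_rot: [-0.001, 0.997, 0.082, -0.003]
contact_force: [0.8, -0.4, -1.3]
gripper_width: 0.07
```

```bash
python3 - <<'E'
from h import *
wrist("w5",(220,60,420,260),4); go([.6135,.0301,.067],99.2)
E
```

```text
shift [0.0004 0.0065 0.0667] turn 0.25 t 6.15 q6 1.344
```

View pics/w5.png

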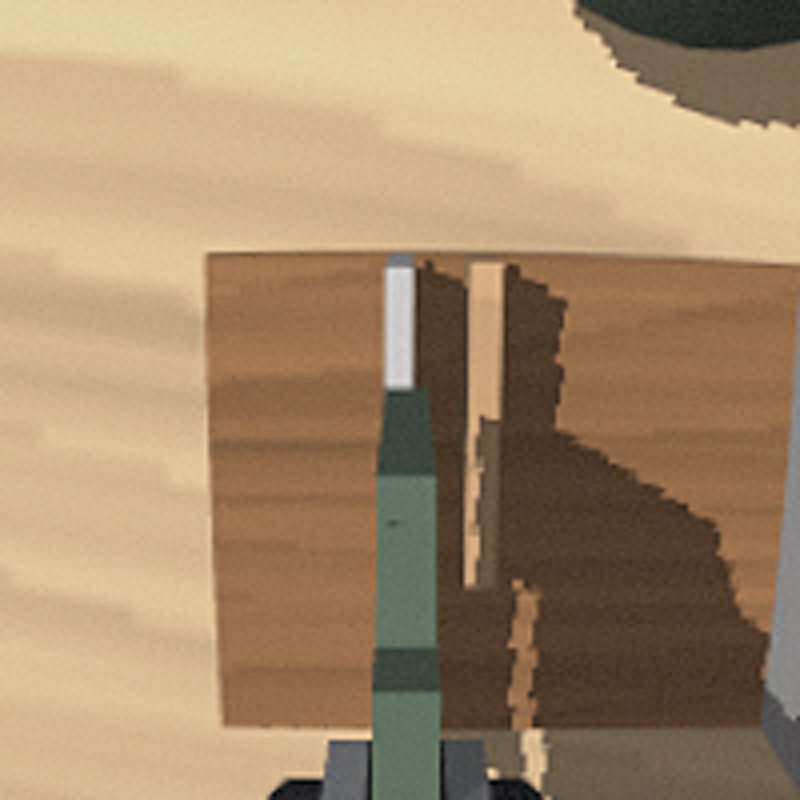

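The sherd (bottom end at crop cols 385–428) sits above the fin (385–415); slot centre is ~441, about 6 mm to the right. That agrees with the nominal rack estimate. Correct and lower.

Emit:
{"api": "jog_arm", "payload": {
  "targets": [
    [0,0.006,0,0.2],
    [0,0.006,0,0.2],
    [0,0.006,0.02,0.2],
    [0,0.006,0.035,0.2],
    [0,0.006,0.035,0.2]
  ]
}}

```text
time: 6.57
tool_pos: [0.6127, 0.0295, 0.0976]
tool_rot: [-0.0, 0.997, 0.08, -0.002]
contact_force: [-1.1, -0.2, -3.4]
gripper_width: 0.069
```

```bash
python3 - <<'E'
from h import *
wrist("w6",(220,60,420,260),4); go([.6135,.0301,.070],99.2); print(manip.state()["contact_force"])
E
```

```text
shift [ 0.0003 -0.0006  0.0289] turn -0.02 t 6.62 q6 1.338
[ 0.3281223  -0.06095246 -1.94394925]
```

View pics/w6.png

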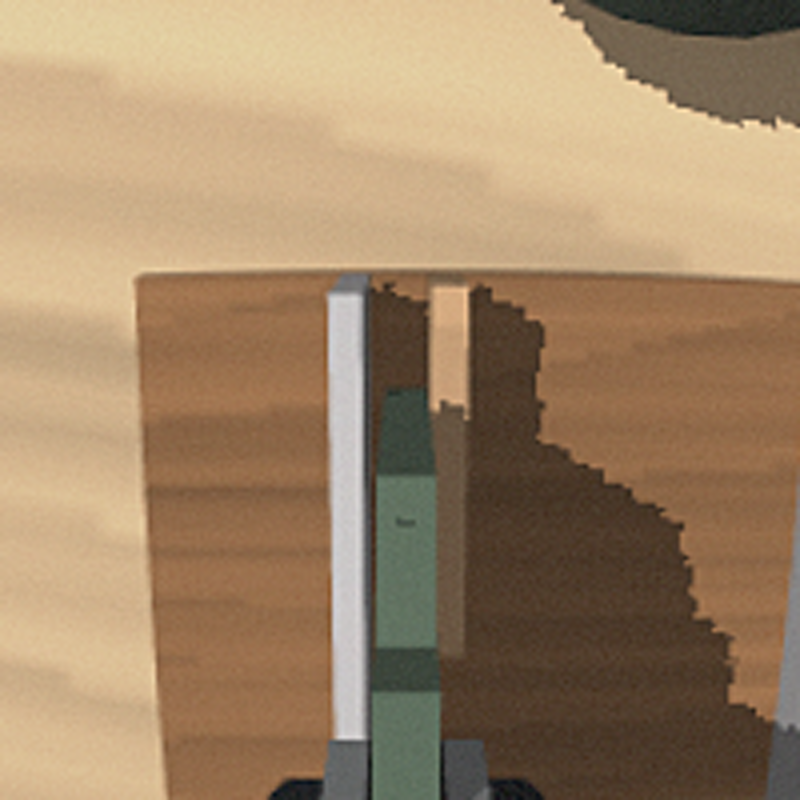

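Sherd bottom (385–432) sits between fin (right face ~370) and lip (left face ~428). Lower, release, retreat.

Emit:
{"api": "jog_arm", "payload": {
  "targets": [
    [0,-0.001,0.015,0],
    [0,-0.001,0.024,0],
    [0,-0.001,0.028,0],
    [0,-0.001,0.028,0],
    [0,-0.001,0.028,0]
  ]
}}

```text
time: 7.03
tool_pos: [0.6142, 0.0306, 0.072]
tool_rot: [0.0, 0.997, 0.08, 0.0]
contact_force: [-0.4, 0.1, -1.5]
gripper_width: 0.075
```

Emit:
{"api": "jog_arm", "payload": {
  "targets": [
    [0,0,0,0],
    [0,0,0,0],
    [0,0,0,0],
    [0,0,0,0]
  ],
  "fingers": 0.3
}}

```text
time: 7.37
tool_pos: [0.6144, 0.0306, 0.0721]
tool_rot: [0.0, 0.997, 0.08, 0.001]
contact_force: [-0.3, -1.0, -0.5]
gripper_width: 0.299
```

Emit:
{"api": "jog_arm", "payload": {
  "targets": [
    [0,0,-0.03,0],
    [0,0,-0.07,0],
    [0,0,-0.1,0],
    [0,0,-0.13,0],
    [0,0,-0.13,0]
  ]
}}

```text
time: 7.78
tool_pos: [0.6179, 0.0304, 0.2105]
tool_rot: [0.001, 0.997, 0.08, 0.007]
contact_force: [1.1, -0.7, 1.1]
gripper_width: 0.301
```

```bash
python3 - <<'E'
from h import *
go([.4440,.3222,.2],93.6)
E
```

```text
shift [-0.1251 -0.3159  0.0078] turn 5.6 t 7.78 q6 1.339
```

Emit:
{"api": "jog_arm", "payload": {
  "targets": [
    [-0.063,-0.158,0,0],
    [-0.063,-0.158,0,0],
    [-0.063,-0.158,0,0],
    [-0.063,-0.158,0,0],
    [-0.063,-0.158,0,0]
  ]
}}

```text
time: 8.2
tool_pos: [0.5232, 0.1811, 0.201]
tool_rot: [-0.001, 0.997, 0.083, -0.001]
contact_force: [-0.5, -0.4, -0.5]
gripper_width: 0.301
```

Emit:
{"api": "jog_arm", "payload": {
  "targets": [
    [-0.063,-0.158,0.008,5.6],
    [-0.063,-0.158,0.008,5.6],
    [-0.063,-0.158,0.008,5.6],
    [-0.063,-0.158,0.008,5.6],
    [-0.063,-0.158,0.008,5.6]
  ]
}}

```text
time: 8.62
tool_pos: [0.4356, 0.3265, 0.1928]
tool_rot: [-0.001, 0.999, 0.034, -0.001]
contact_force: [0.2, -0.5, -0.3]
gripper_width: 0.3
```

```bash
python3 - <<'E'
from h import *
go([.4440,.3222,.067],93.6)
E
```

```text
shift [0.0083 0.0052 0.1258] turn 0.34 t 8.62 q6 2.007
```

Emit:
{"api": "jog_arm", "payload": {
  "targets": [
    [0.008,0.005,0,0.3],
    [0.008,0.005,0.02,0.3],
    [0.008,0.005,0.055,0.3],
    [0.008,0.005,0.085,0.3],
    [0.008,0.005,0.085,0.3]
  ]
}}

```text
time: 9.03
tool_pos: [0.4443, 0.3142, 0.1012]
tool_rot: [0.003, 1.0, 0.028, -0.005]
contact_force: [-0.9, -1.2, -1.6]
gripper_width: 0.296
```

Emit:
{"api": "jog_arm", "payload": {
  "targets": [
    [0,0,0.025,0],
    [0,0,0.041,0],
    [0,0,0.041,0],
    [0,0,0.041,0]
  ]
}}

```text
time: 9.37
tool_pos: [0.4481, 0.3171, 0.0679]
tool_rot: [0.0, 1.0, 0.028, -0.0]
contact_force: [-0.2, -0.2, 0.6]
gripper_width: 0.301
```

Emit:
{"api": "jog_arm", "payload": {
  "targets": [
    [0,0,0,0],
    [0,0,0,0],
    [0,0,0,0],
    [0,0,0,0],
    [0,0,0,0]
  ],
  "fingers": 0
}}

```text
time: 9.78
tool_pos: [0.4489, 0.3195, 0.0698]
tool_rot: [-0.002, 1.0, 0.029, 0.002]
contact_force: [1.0, 4.9, 4.6]
gripper_width: 0.065
```

Emit:
{"api": "jog_arm", "payload": {
  "targets": [
    [0,0,-0.01,0],
    [0,0,-0.03,0],
    [0,0,-0.06,0],
    [0,0,-0.09,0],
    [0,0,-0.12,0]
  ]
}}

```text
time: 10.2
tool_pos: [0.4462, 0.3167, 0.1873]
tool_rot: [0.002, 1.0, 0.029, -0.001]
contact_force: [1.3, 0.8, -1.7]
gripper_width: 0.07
```

Emit:
{"api": "jog_arm", "payload": {
  "targets": [
    [0,0,-0.03,0],
    [0,0,-0.06,0],
    [0,0,-0.06,0],
    [0,0,-0.06,0]
  ]
}}

```text
time: 10.53
tool_pos: [0.448, 0.3177, 0.2492]
tool_rot: [0.0, 1.0, 0.029, 0.002]
contact_force: [-0.4, 0.4, -2.5]
gripper_width: 0.069
```

```bash
python3 - <<'E'
from h import *
go([.6277,-.0586,.22],99.2)
E
```

```text
shift [0.1578 0.386  0.0297] turn -5.91 t 10.53 q6 1.996
```

Emit:
{"api": "jog_arm", "payload": {
  "targets": [
    [0.053,0.129,0,0],
    [0.053,0.129,0,0],
    [0.053,0.129,0,0],
    [0.053,0.129,0,0]
  ]
}}

```text
time: 10.87
tool_pos: [0.5076, 0.1875, 0.2439]
tool_rot: [0.002, 1.0, 0.027, -0.002]
contact_force: [-0.4, -0.7, -1.9]
gripper_width: 0.068
```

Emit:
{"api": "jog_arm", "payload": {
  "targets": [
    [0.053,0.129,0,0],
    [0.053,0.129,0,0],
    [0.053,0.129,0,0],
    [0.053,0.129,0,0]
  ]
}}

```text
time: 11.2
tool_pos: [0.5678, 0.0616, 0.2439]
tool_rot: [0.002, 1.0, 0.027, -0.003]
contact_force: [0.7, -0.1, -1.4]
gripper_width: 0.067
```

Emit:
{"api": "jog_arm", "payload": {
  "targets": [
    [0.055,0.128,0.03,-5.9],
    [0.055,0.128,0.03,-5.9],
    [0.055,0.128,0.03,-5.9],
    [0.055,0.128,0.03,-5.9],
    [0.055,0.128,0.03,-5.9]
  ]
}}

```text
time: 11.62
tool_pos: [0.629, -0.0614, 0.2126]
tool_rot: [-0.0, 0.997, 0.078, -0.004]
contact_force: [-0.7, 0.3, -1.8]
gripper_width: 0.066
```

Emit:
{"api": "jog_arm", "payload": {
  "targets": [
    [0,0,0,0],
    [0,0,0,0]
  ]
}}

```text
time: 11.78
tool_pos: [0.6292, -0.0571, 0.216]
tool_rot: [-0.001, 0.997, 0.08, -0.001]
contact_force: [1.4, 0.7, -2.2]
gripper_width: 0.069
```

```bash
python3 - <<'E'
from h import *
x=np.array([.987,.16])*.003
go([.6277+x[0],-.0589+x[1],.12],99.2)
E
```

```text
shift [0.0015 0.0017 0.096 ] turn 0.03 t 11.78 q6 1.201
```

Emit:
{"api": "jog_arm", "payload": {
  "targets": [
    [0.002,0.001,0.03,0],
    [0.002,0.001,0.06,0],
    [0.002,0.001,0.085,0],
    [0.002,0.001,0.085,0],
    [0.002,0.001,0.085,0]
  ]
}}

```text
time: 12.2
tool_pos: [0.6307, -0.0571, 0.1308]
tool_rot: [-0.001, 0.997, 0.081, -0.002]
contact_force: [-1.0, -0.3, -1.9]
gripper_width: 0.069
```

Emit:
{"api": "jog_arm", "payload": {
  "targets": [
    [0,0,0,0],
    [0,0,0,0]
  ]
}}

```text
time: 12.37
tool_pos: [0.6339, -0.0586, 0.1356]
tool_rot: [0.001, 0.997, 0.081, 0.002]
contact_force: [-0.5, -0.6, -1.6]
gripper_width: 0.07
```

```bash
python3 - <<'E'
from h import *
x=np.array([.987,.16])*.003
go([.6277+x[0],-.0589+x[1],.074],99.2)
wrist("w7",(220,60,420,260),4)
E
```

```text
shift [-0.0035 -0.0008  0.0615] turn 0.04 t 12.37 q6 1.2
```

View pics/w7.png

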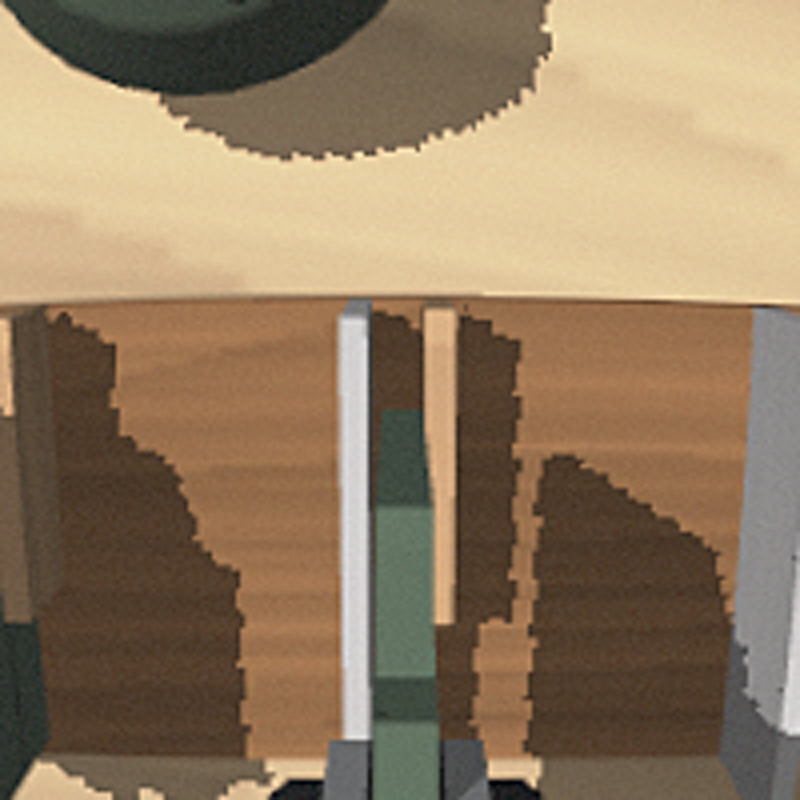

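Aligned: sherd bottom 382–424 over the slot 371–422. Lower and release.

Emit:
{"api": "jog_arm", "payload": {
  "targets": [
    [-0.003,-0.001,0.01,0],
    [-0.003,-0.001,0.03,0],
    [-0.003,-0.001,0.05,0],
    [-0.003,-0.001,0.06,0],
    [-0.003,-0.001,0.061,0]
  ]
}}

```text
time: 12.83
tool_pos: [0.6296, -0.0587, 0.0733]
tool_rot: [0.0, 0.997, 0.08, -0.0]
contact_force: [-6.3, 0.5, 10.1]
gripper_width: 0.072
```

Emit:
{"api": "jog_arm", "payload": {
  "targets": [
    [0,0,0,0],
    [0,0,0,0],
    [0,0,0,0]
  ]
}}

```text
time: 13.08
tool_pos: [0.6295, -0.0587, 0.0733]
tool_rot: [0.0, 0.997, 0.08, 0.0]
contact_force: [-4.1, 0.2, 4.8]
gripper_width: 0.067
```

Emit:
{"api": "jog_arm", "payload": {
  "targets": [
    [0,0,0,0],
    [0,0,0,0],
    [0,0,0,0],
    [0,0,0,0]
  ],
  "fingers": 0.3
}}

```text
time: 13.42
tool_pos: [0.6293, -0.0583, 0.0714]
tool_rot: [0.0, 0.997, 0.08, 0.0]
contact_force: [0.6, 1.2, -0.1]
gripper_width: 0.303
```

Emit:
{"api": "jog_arm", "payload": {
  "targets": [
    [0,0,-0.03,0],
    [0,0,-0.07,0],
    [0,0,-0.1,0],
    [0,0,-0.13,0],
    [0,0,-0.13,0]
  ]
}}

```text
time: 13.83
tool_pos: [0.6331, -0.0591, 0.2102]
tool_rot: [0.002, 0.997, 0.08, 0.006]
contact_force: [0.3, 0.2, 2.2]
gripper_width: 0.3
```

Emit:
{"api": "jog_arm", "payload": {
  "targets": [
    [0,0,0,0],
    [0,0,0,0]
  ]
}}

```text
time: 14.0
tool_pos: [0.6288, -0.0582, 0.2005]
tool_rot: [-0.0, 0.997, 0.08, -0.0]
contact_force: [0.2, -0.1, -1.2]
gripper_width: 0.304
```

```bash
python3 - <<'E'
from h import *
go([.4436,.3770,.2],93.6)
E
```

```text
shift [-0.1133 -0.4593  0.0008] turn 5.6 t 14.0 q6 1.2
```

Emit:
{"api": "jog_arm", "payload": {
  "targets": [
    [-0.038,-0.153,0,0],
    [-0.038,-0.153,0,0],
    [-0.038,-0.153,0,0],
    [-0.038,-0.153,0,0]
  ]
}}

```text
time: 14.33
tool_pos: [0.5646, 0.0886, 0.1982]
tool_rot: [-0.001, 0.997, 0.08, -0.003]
contact_force: [-0.3, 0.8, -0.1]
gripper_width: 0.306
```

Emit:
{"api": "jog_arm", "payload": {
  "targets": [
    [-0.038,-0.153,0,0],
    [-0.038,-0.153,0,0],
    [-0.038,-0.153,0,0],
    [-0.038,-0.153,0,0]
  ]
}}

```text
time: 14.67
tool_pos: [0.5025, 0.2335, 0.1985]
tool_rot: [0.0, 0.997, 0.081, -0.002]
contact_force: [0.2, 0.2, -0.7]
gripper_width: 0.296
```

Emit:
{"api": "jog_arm", "payload": {
  "targets": [
    [-0.038,-0.153,0,5.6],
    [-0.038,-0.153,0,5.6],
    [-0.038,-0.153,0,5.6],
    [-0.038,-0.153,0,5.6]
  ]
}}

```text
time: 15.0
tool_pos: [0.4406, 0.3782, 0.1985]
tool_rot: [0.001, 0.999, 0.032, -0.002]
contact_force: [0.4, 0.8, -0.4]
gripper_width: 0.302
```

Emit:
{"api": "jog_arm", "payload": {
  "targets": [
    [0,0,0,0],
    [0,0,0,0],
    [0,0,0,0],
    [0,0,0,0]
  ]
}}

```text
time: 15.33
tool_pos: [0.4434, 0.3753, 0.1999]
tool_rot: [0.001, 1.0, 0.031, -0.001]
contact_force: [0.0, -0.4, -0.2]
gripper_width: 0.299
```

```bash
python3 - <<'E'
from h import *
go([.4436,.3768,.067],93.6)
E
```

```text
shift [ 0.0006 -0.0016  0.1329] turn -0.08 t 15.33 q6 2.084
```

```bash
python3 - <<'E'
from h import *
w=load("w2")
for p in [(115,160),(158,310)]: print(pt(w,p,.1).round(3))
for p in [(182,152),(205,280)]: print("box edge",pt(w,p,.035).round(3))
E
```

```text
[0.439 0.52  0.1  ]
[0.245 0.477 0.1  ]
box edge [0.443 0.463 0.035]
box edge [0.264 0.429 0.035]
```

Clear of the look-alikes (lever tips ≥140 mm away). Grasp.

Emit:
{"api": "jog_arm", "payload": {
  "targets": [
    [0.001,-0.002,0.02,0],
    [0.001,-0.002,0.05,0],
    [0.001,-0.002,0.085,0],
    [0.001,-0.002,0.115,0],
    [0.001,-0.002,0.132,0]
  ]
}}

```text
time: 15.75
tool_pos: [0.4427, 0.3757, 0.0647]
tool_rot: [0.002, 1.0, 0.03, -0.003]
contact_force: [-0.0, 0.1, -1.2]
gripper_width: 0.299
```

Emit:
{"api": "jog_arm", "payload": {
  "targets": [
    [0,0,0,0],
    [0,0,0,0],
    [0,0,0,0]
  ]
}}

```text
time: 16.0
tool_pos: [0.4456, 0.3786, 0.071]
tool_rot: [-0.001, 1.0, 0.031, 0.001]
contact_force: [-0.3, 1.1, 1.1]
gripper_width: 0.3
```

Emit:
{"api": "jog_arm", "payload": {
  "targets": [
    [0,0,0,0],
    [0,0,0,0],
    [0,0,0,0],
    [0,0,0,0],
    [0,0,0,0]
  ],
  "fingers": 0
}}

```text
time: 16.42
tool_pos: [0.4459, 0.3795, 0.072]
tool_rot: [-0.001, 1.0, 0.031, 0.002]
contact_force: [0.4, -1.2, 6.5]
gripper_width: 0.068
```

Emit:
{"api": "jog_arm", "payload": {
  "targets": [
    [0,0,-0.01,0],
    [0,0,-0.03,0],
    [0,0,-0.06,0],
    [0,0,-0.09,0],
    [0,0,-0.12,0]
  ]
}}

```text
time: 16.83
tool_pos: [0.4431, 0.3782, 0.1899]
tool_rot: [0.0, 1.0, 0.031, -0.001]
contact_force: [1.1, 0.9, -2.8]
gripper_width: 0.069
```

Emit:
{"api": "jog_arm", "payload": {
  "targets": [
    [0,0,-0.03,0],
    [0,0,-0.05,0],
    [0,0,-0.05,0],
    [0,0,-0.05,0],
    [0,0,-0.05,0]
  ]
}}

```text
time: 17.25
tool_pos: [0.4431, 0.378, 0.237]
tool_rot: [0.001, 1.0, 0.031, -0.002]
contact_force: [-0.2, 0.5, -2.3]
gripper_width: 0.064
```

```bash
python3 - <<'E'
from h import *
go([.6417,-.1475,.22],99.2)
E
```

```text
shift [0.1652 0.5369 0.0174] turn -5.6 t 17.25 q6 2.086
```

Emit:
{"api": "jog_arm", "payload": {
  "targets": [
    [0.055,0.179,0,0],
    [0.055,0.179,0,0],
    [0.055,0.179,0,0],
    [0.055,0.179,0,0],
    [0.055,0.179,0,0]
  ]
}}

```text
time: 17.67
tool_pos: [0.5099, 0.1994, 0.2358]
tool_rot: [0.001, 1.0, 0.03, -0.002]
contact_force: [1.2, 0.6, -1.7]
gripper_width: 0.065
```

Emit:
{"api": "jog_arm", "payload": {
  "targets": [
    [0.055,0.179,0,0],
    [0.055,0.179,0,0],
    [0.055,0.179,0,0],
    [0.055,0.179,0,0],
    [0.055,0.179,0,0]
  ]
}}

```text
time: 18.08
tool_pos: [0.5759, 0.0242, 0.2357]
tool_rot: [0.001, 1.0, 0.03, -0.003]
contact_force: [0.5, 0.4, -1.7]
gripper_width: 0.063
```

Emit:
{"api": "jog_arm", "payload": {
  "targets": [
    [0.055,0.179,0.01,-5.6],
    [0.055,0.179,0.01,-5.6],
    [0.055,0.179,0.01,-5.6],
    [0.055,0.179,0.01,-5.6],
    [0.055,0.179,0.01,-5.6]
  ]
}}

```text
time: 18.5
tool_pos: [0.6417, -0.151, 0.2248]
tool_rot: [-0.0, 0.997, 0.079, -0.003]
contact_force: [-0.3, 0.4, -0.8]
gripper_width: 0.065
```

Emit:
{"api": "jog_arm", "payload": {
  "targets": [
    [0,0,0,0],
    [0,0,0,0],
    [0,0,0,0],
    [0,0,0,0]
  ]
}}

```text
time: 18.83
tool_pos: [0.6418, -0.1455, 0.228]
tool_rot: [-0.001, 0.997, 0.081, -0.001]
contact_force: [-1.3, 0.8, -2.0]
gripper_width: 0.072
```

```bash
python3 - <<'E'
from h import *
go([.6419,-.1472,.135],99.2)
E
```

```text
shift [0.     0.0018 0.093 ] turn 0.07 t 18.83 q6 1.073
```

Emit:
{"api": "jog_arm", "payload": {
  "targets": [
    [0,0.001,0.03,0],
    [0,0.001,0.06,0],
    [0,0.001,0.093,0],
    [0,0.001,0.093,0],
    [0,0.001,0.093,0]
  ]
}}

```text
time: 19.25
tool_pos: [0.6407, -0.1461, 0.1338]
tool_rot: [-0.001, 0.997, 0.081, -0.003]
contact_force: [-0.2, 0.8, -1.4]
gripper_width: 0.067
```

Emit:
{"api": "jog_arm", "payload": {
  "targets": [
    [0,0,0,0],
    [0,0,0,0],
    [0,0,0,0],
    [0,0,0,0]
  ]
}}

```text
time: 19.58
tool_pos: [0.6439, -0.1483, 0.1389]
tool_rot: [0.001, 0.997, 0.08, 0.002]
contact_force: [0.1, 0.1, -2.4]
gripper_width: 0.067
```

```bash
python3 - <<'E'
from h import *
go([.6419,-.1472,.0755],99.2)
c,im=wrist("w8",(220,60,420,260),4)
# profile check: sherd front bottom row vs fin & lip
a=im[60:260,220:420]
for r in (85,100,104): 
    print(r,a[r,80:125].astype(int).sum(1).tolist())
E
```

```text
shift [-0.0021 -0.0015  0.0634] turn 0.0 t 19.58 q6 1.071
85 [376, 381, 373, 351, 498, 635, 673, 656, 663, 666, 656, 543, 229, 205, 192, 216, 202, 220, 193, 211, 193, 196, 203, 195, 186, 272, 487, 551, 537, 529, 518, 537, 559, 449, 143, 188, 205, 187, 210, 190, 201, 210, 217, 192, 190]
100 [376, 367, 375, 346, 496, 644, 676, 662, 662, 665, 657, 535, 235, 200, 205, 195, 215, 221, 222, 225, 213, 198, 209, 210, 196, 198, 320, 485, 551, 541, 545, 549, 518, 391, 157, 205, 175, 193, 189, 194, 211, 208, 202, 201, 205]
104 [384, 385, 384, 362, 456, 588, 677, 660, 662, 670, 657, 529, 220, 215, 213, 206, 212, 204, 220, 219, 220, 214, 230, 201, 216, 177, 241, 431, 562, 535, 529, 543, 512, 396, 162, 198, 207, 208, 214, 201, 206, 207, 208, 208, 211]
```

Emit:
{"api": "jog_arm", "payload": {
  "targets": [
    [-0.002,-0.0015,0.01,0],
    [-0.002,-0.0015,0.03,0],
    [-0.002,-0.0015,0.05,0],
    [-0.002,-0.0015,0.06,0],
    [-0.002,-0.0015,0.063,0]
  ]
}}

```text
time: 20.05
tool_pos: [0.6401, -0.1477, 0.0755]
tool_rot: [0.001, 0.997, 0.08, -0.001]
contact_force: [-11.9, 0.4, 22.0]
gripper_width: 0.066
```

Emit:
{"api": "jog_arm", "payload": {
  "targets": [
    [0,0,0,0],
    [0,0,0,0],
    [0,0,0,0]
  ]
}}

```text
time: 20.3
tool_pos: [0.6406, -0.1476, 0.0755]
tool_rot: [0.001, 0.997, 0.08, -0.0]
contact_force: [-5.9, -1.4, 8.0]
gripper_width: 0.07
```

Emit:
{"api": "jog_arm", "payload": {
  "targets": [
    [0,0,0,0],
    [0,0,0,0],
    [0,0,0,0],
    [0,0,0,0]
  ],
  "fingers": 0.3
}}

```text
time: 20.63
tool_pos: [0.6404, -0.1467, 0.0731]
tool_rot: [-0.0, 0.997, 0.08, -0.0]
contact_force: [-0.9, -0.4, -0.2]
gripper_width: 0.3
```

Emit:
{"api": "jog_arm", "payload": {
  "targets": [
    [0,0,-0.03,0],
    [0,0,-0.07,0],
    [0,0,-0.1,0],
    [0,0,-0.13,0],
    [0,0,-0.13,0]
  ]
}}

```text
time: 21.05
tool_pos: [0.6442, -0.148, 0.2122]
tool_rot: [0.003, 0.997, 0.08, 0.006]
contact_force: [0.2, -0.1, 1.5]
gripper_width: 0.3
```

```bash
python3 - <<'E'
from h import *
go([.42,-.27,.27],99.2)
E
```

```text
shift [-0.2401  0.085  -0.0601] turn 0.01 t 21.05 q6 1.072
```

Emit:
{"api": "jog_arm", "payload": {
  "targets": [
    [-0.12,0.042,-0.06,0],
    [-0.12,0.042,-0.06,0],
    [-0.12,0.042,-0.06,0],
    [-0.12,0.042,-0.06,0]
  ],
  "fingers": 1
}}

```text
time: 21.38
tool_pos: [0.5269, -0.2094, 0.266]
tool_rot: [0.001, 0.997, 0.079, 0.001]
contact_force: [-0.1, 0.9, 1.1]
gripper_width: 0.856
```

Emit:
{"api": "jog_arm", "payload": {
  "targets": [
    [-0.12,0.042,0,0],
    [-0.12,0.042,0,0],
    [-0.12,0.042,0,0],
    [-0.12,0.042,0,0],
    [-0.12,0.042,0,0]
  ]
}}

```text
time: 21.8
tool_pos: [0.4156, -0.269, 0.2632]
tool_rot: [0.0, 0.997, 0.078, 0.0]
contact_force: [1.3, 0.3, 0.9]
gripper_width: 1.001
```

Emit:
{"api": "jog_arm", "payload": {
  "targets": [
    [0,0,0,0],
    [0,0,0,0],
    [0,0,0,0],
    [0,0,0,0]
  ]
}}

```text
time: 22.13
tool_pos: [0.4178, -0.2675, 0.2631]
tool_rot: [-0.0, 0.997, 0.081, -0.0]
contact_force: [-0.1, -0.3, 0.1]
gripper_width: 0.999
```

```bash
python3 - <<'E'
from h import *
wrist("w9"); im=load("w9")["im"]
cv2.imwrite("pics/w9a.png",cv2.resize(im[:300,60:580,::-1],None,fx=1.5,fy=1.5,interpolation=cv2.INTER_CUBIC)); print(manip.state()["tool_pos"])
E
```

```text
[ 0.41773257 -0.26753533  0.26312204]
```

View pics/w9a.png

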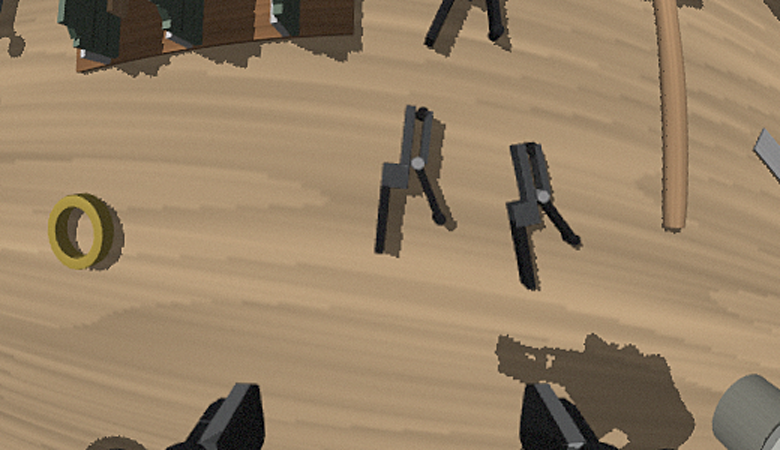

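w9 crop: clamp B hinge (418,163), handle (384,187)-(380,253), knob (440,219); clamp C hinge (543,196), handle (520,225)-(529,288), knob (574,240) — it has turned since the first view (knocked). Compute grasps.

```bash
cat >> h.py <<'E'
def clampgrasp(d,f,hinge,h1,h2,knob):
    """f maps crop px -> full px; h1 front, h2 rear of straight handle centreline; grasp centre (x -46, y 0) and yaw"""
    P=lambda p: pt(d,f(p),.026)[:2]
    H,a,b,k=P(hinge),P(h1),P(h2),P(knob); x=(a-b)/np.linalg.norm(a-b); y=np.array([-x[1],x[0]])
    L=lambda p:(((p-H)@x).round(4),((p-H)@y).round(4))
    print("hinge",H.round(4),"handle rear",L(b),"front",L(a),"knob",L(k)); yw=np.degrees(np.arctan2(x[1],x[0])); g=H-.046*x
    print("yaw",yw.round(1),"grasp",g.round(4)); return g,yw
E
python3 - <<'E'
from h import *
d=load("w9"); f=lambda p:(60+p[0]/1.5,p[1]/1.5)
for a in [((418,163),(384,187),(380,253),(440,219)),((543,196),(520,225),(529,288),(574,240))]:
    g,yw=clampgrasp(d,f,*a); go([*g,.10],yw+90)
E
```

```text
hinge [ 0.4965 -0.2767] handle rear (np.float64(-0.0765), np.float64(0.0261)) front (np.float64(-0.0215), np.float64(0.0261)) knob (np.float64(-0.0447), np.float64(-0.0214))
yaw 5.7 grasp [ 0.4508 -0.2812]
shift [0.0304 0.0189 0.1631] turn 3.63 t 22.18 q6 0.689
hinge [ 0.49   -0.3854] handle rear (np.float64(-0.0773), np.float64(0.0242)) front (np.float64(-0.0208), np.float64(0.0242)) knob (np.float64(-0.0427), np.float64(-0.0229))
yaw 21.6 grasp [ 0.4473 -0.4023]
shift [0.0074 0.1378 0.1631] turn -12.26 t 22.18 q6 0.689
```

Emit:
{"api": "jog_arm", "payload": {
  "targets": [
    [0.03,0.019,0.02,3.6],
    [0.03,0.019,0.06,3.6],
    [0.03,0.019,0.1,3.6],
    [0.03,0.019,0.14,3.6],
    [0.03,0.019,0.163,3.6]
  ]
}}

```text
time: 22.6
tool_pos: [0.448, -0.2798, 0.0951]
tool_rot: [-0.002, 0.999, 0.049, -0.002]
contact_force: [-0.8, 0.5, -0.4]
gripper_width: 1.002
```

Emit:
{"api": "jog_arm", "payload": {
  "targets": [
    [0,0,0.03,0],
    [0,0,0.05,0],
    [0,0,0.05,0],
    [0,0,0.05,0],
    [0,0,0.05,0]
  ]
}}

```text
time: 23.02
tool_pos: [0.4508, -0.2826, 0.0518]
tool_rot: [0.001, 0.999, 0.049, 0.001]
contact_force: [-0.3, -0.3, 0.7]
gripper_width: 0.998
```

```bash
python3 - <<'E'
from h import *
go([.4508,-.2812,.005],95.7)
E
```

```text
shift [ 0.     -0.0015  0.0468] turn -0.07 t 23.02 q6 0.773
```

Emit:
{"api": "jog_arm", "payload": {
  "targets": [
    [0,-0.001,0.02,0],
    [0,-0.001,0.035,0],
    [0,-0.001,0.044,0],
    [0,-0.001,0.044,0],
    [0,-0.001,0.044,0]
  ]
}}

```text
time: 23.43
tool_pos: [0.4502, -0.2815, 0.0074]
tool_rot: [0.0, 0.999, 0.049, 0.001]
contact_force: [0.9, -0.4, 0.3]
gripper_width: 1.003
```

Emit:
{"api": "jog_arm", "payload": {
  "targets": [
    [0,0,0,0],
    [0,0,0,0],
    [0,0,0,0],
    [0,0,0,0],
    [0,0,0,0]
  ],
  "fingers": 0
}}

```text
time: 23.85
tool_pos: [0.4518, -0.2819, 0.0113]
tool_rot: [-0.0, 0.999, 0.048, 0.001]
contact_force: [-4.7, 16.6, 30.7]
gripper_width: 0.3
```

Emit:
{"api": "jog_arm", "payload": {
  "targets": [
    [0,0,0,0],
    [0,0,0,0],
    [0,0,0,0],
    [0,0,0,0],
    [0,0,0,0]
  ]
}}

```text
time: 24.27
tool_pos: [0.4526, -0.2817, 0.0117]
tool_rot: [0.0, 0.999, 0.049, 0.002]
contact_force: [-5.0, 9.8, 23.6]
gripper_width: 0.214
```

Emit:
{"api": "jog_arm", "payload": {
  "targets": [
    [0,0,-0.01,0],
    [0,0,-0.03,0],
    [0,0,-0.05,0],
    [0,0,-0.07,0],
    [0,0,-0.07,0]
  ]
}}

```text
time: 24.68
tool_pos: [0.4521, -0.2832, 0.0813]
tool_rot: [0.003, 0.999, 0.049, 0.003]
contact_force: [1.3, -0.8, -1.0]
gripper_width: 0.209
```

Emit:
{"api": "jog_arm", "payload": {
  "targets": [
    [0,0,0,0],
    [0,0,0,0],
    [0,0,0,0]
  ]
}}

```text
time: 24.93
tool_pos: [0.4485, -0.2802, 0.0744]
tool_rot: [-0.001, 0.999, 0.049, -0.001]
contact_force: [0.0, 0.9, -0.7]
gripper_width: 0.214
```

```bash
python3 - <<'E'
from h import *
x=np.array([.9872,.16]); y=np.array([-.16,.9872])
b=np.array([.6417,-.1467]); go([*(b-.170*x+.024*y),.06],99.2); print(manip.state()["gripper_width"])
wrist("w10"); im=load("w10")["im"]
cv2.imwrite("pics/w10a.png",cv2.resize(im[40:400,140:500,::-1],None,fx=1.65,fy=1.65,interpolation=cv2.INTER_CUBIC))
E
```

```text
shift [ 0.0342 -0.1273  0.0146] turn -3.61 t 24.93 q6 0.774
0.2143785012005129
```

View pics/w10a.png

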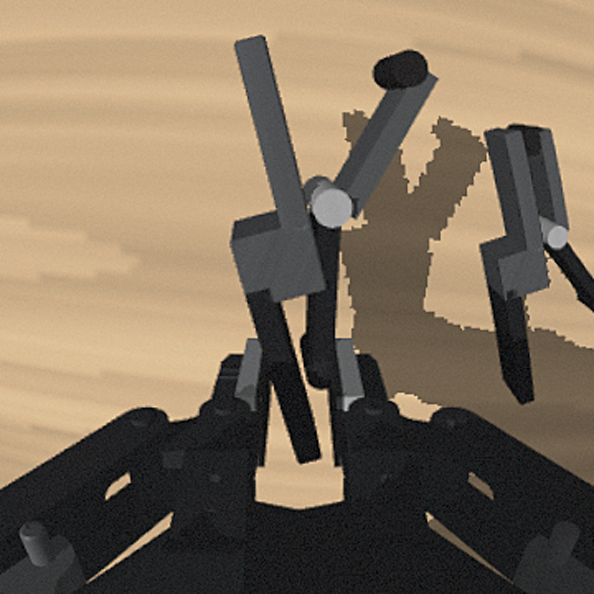

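Crop w10: clamp held and fully open (straight jaw inner edge (265,35)-(305,225), hinge (332,208)), but rotated in the hand by ~15°. I'll measure that and compensate with the tool yaw.

```bash
cat >> h.py <<'E'
def inhand(d,f,tcp,m,i1,i2,hinge,dz=.0143):
    """clamp in hand: inner jaw edge far/near px, hinge px, all at clamp top (TCP+dz). Returns in tool x,y(-left) : yaw off (ccw +), hinge"""
    P=lambda p: (m.T@(pt(d,f(p),tcp[2]+dz)-tcp))[:2]*[1,-1]   # forward, left
    a,b,H=P(i1),P(i2),P(hinge); u=(a-b)/np.linalg.norm(a-b); n=np.array([-u[1],u[0]])
    print("jaw tip",a.round(4),"near",b.round(4),"hinge",H.round(4),"yawoff",np.degrees(np.arctan2(u[1],u[0])).round(2),"inner face y from hinge",((a-H)@n).round(4),"tip x",((a-H)@u).round(4))
E
python3 - <<'E'
from h import *
d=load("w10"); f=lambda p:(140+p[0]/1.65,40+p[1]/1.65)
inhand(d,f,manip.state()["tool_pos"],yaw(),(265,35),(305,225),(332,208))
P=lambda p: (yaw().T@(pt(d,f(p),manip.state()["tool_pos"][2]+.014)-manip.state()["tool_pos"]))[:2]*[1,-1]
print("lever tip",P((437,75)),"outer jaw",P((235,42)),"pads L/R",P((262,345)),P((335,345)))
E
```

```text
jaw tip [0.0968 0.0079] near [ 0.0483 -0.002 ] hinge [ 0.0528 -0.0089] yawoff 11.55 inner face y from hinge 0.0077 tip x 0.0465
lever tip [ 0.08773858 -0.03527316] outer jaw [0.09525711 0.01541129] pads L/R [0.013924   0.00995167] [ 0.01393763 -0.01052461]
```

```bash
python3 - <<'E'
from h import *
x=np.array([.9872,.16]); y=np.array([-.16,.9872])
b=np.array([.6417,-.1467]); p=b-.170*x+.025*y; print(p); go([*p,.06],87.7)
E
```

```text
[ 0.469876 -0.14922 ]
shift [ 0.0341 -0.1282  0.0146] turn 7.89 t 24.98 q6 0.774
```

Emit:
{"api": "jog_arm", "payload": {
  "targets": [
    [0.01,-0.035,0,2],
    [0.02,-0.07,0,4],
    [0.03,-0.1,0,6],
    [0.034,-0.128,0,7.9],
    [0.034,-0.128,0,7.9]
  ]
}}

```text
time: 25.4
tool_pos: [0.4698, -0.1459, 0.0744]
tool_rot: [-0.002, 1.0, -0.019, -0.002]
contact_force: [0.6, 0.7, -1.4]
gripper_width: 0.209
```

Emit:
{"api": "jog_arm", "payload": {
  "targets": [
    [0,0,0.015,0],
    [0,0,0.03,0],
    [0,0,0.042,0],
    [0,0,0.042,0],
    [0,0,0.042,0]
  ]
}}

```text
time: 25.82
tool_pos: [0.4698, -0.1502, 0.0329]
tool_rot: [-0.001, 1.0, -0.02, -0.001]
contact_force: [-0.2, -0.5, -0.8]
gripper_width: 0.204
```

Emit:
{"api": "jog_arm", "payload": {
  "targets": [
    [0,0,0,0],
    [0,0,0,0],
    [0,0,0,0],
    [0,0,0,0]
  ]
}}

```text
time: 26.15
tool_pos: [0.4714, -0.1507, 0.0351]
tool_rot: [0.0, 1.0, -0.02, 0.001]
contact_force: [-0.3, -0.4, -1.7]
gripper_width: 0.199
```

```bash
python3 - <<'E'
from h import *
x=np.array([.9872,.16]); y=np.array([-.16,.9872])
b=np.array([.6417,-.1467]); s=manip.state(); e=s["tool_pos"][:2]-b
print("rack x,y",e@x,e@y,"z",s["tool_pos"][2],"w",s["gripper_width"]); go([*(b-.170*x+.025*y),.032],87.7)
wrist("w11"); im=load("w11")["im"]
cv2.imwrite("pics/w11a.png",cv2.resize(im[40:310,160:460,::-1],None,fx=2.2,fy=2.2,interpolation=cv2.INTER_CUBIC))
E
```

```text
rack x,y -0.16871583579227378 0.02326925582564696 z 0.03510303661192201 w 0.19949019004774074
shift [-0.0016 -0.0014  0.0031] turn -0.01 t 26.15 q6 1.151
```

View pics/w11a.png

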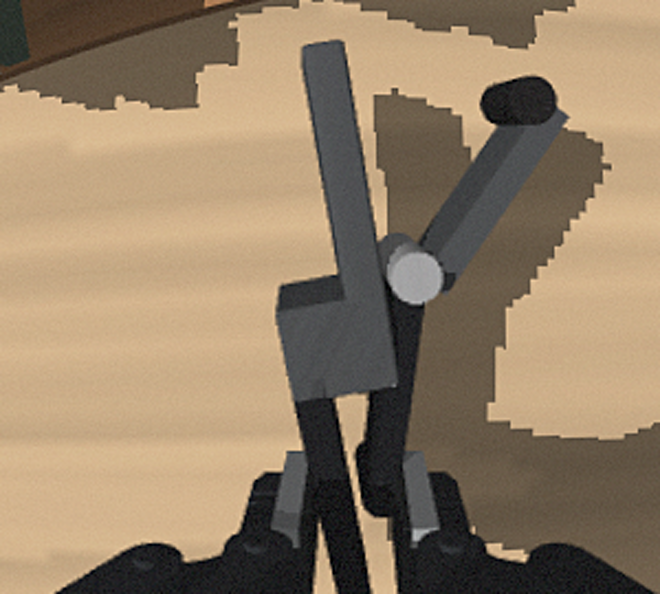

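```bash
python3 - <<'E'
from h import *
d=load("w11"); f=lambda p:(160+p[0]/2.2,40+p[1]/2.2); s=manip.state(); t=s["tool_pos"]
inhand(d,f,t,yaw(),(345,42),(383,290),(415,277))
b=np.array([.6417,-.1467]); x=np.array([.9872,.16]); y=np.array([-.16,.9872])
Q=lambda p,z:(lambda e:(round(e@x,4),round(e@y,4)))(pt(d,f(p),z)[:2]-b)
z=t[2]+.0143; print("rack-frame: tip in",Q((345,42),z),"near in",Q((383,290),z),"hinge",Q((415,277),z),"tip out",Q((303,48),z))
for q,zz in [((-.049,.008),.052),((-.049,.008),.008),((-.045,.002),.074),((-.049,-.05),.008)]:
    print(q,proj(d,np.r_[b+q[0]*x+q[1]*y,zz]).round(1))
cl=proj(d,np.r_[b-.049*x+.008*y,.052]).astype(int); im=d["im"]
for r in range(cl[1]-8,cl[1]+8,3):
    if r>=0: print(r,cl[0]-20,im[r,cl[0]-20:cl[0]+20].astype(int).sum(1).tolist())
E
```

```text
jaw tip [0.0978 0.0014] near [ 0.0504 -0.0059] hinge [ 0.053 -0.012] yawoff 8.69 inner face y from hinge 0.0065 tip x 0.0464
rack-frame: tip in (np.float64(-0.0727), np.float64(0.0052)) near in (np.float64(-0.1206), np.float64(0.0076)) hinge (np.float64(-0.1193), np.float64(0.001)) tip out (np.float64(-0.0722), np.float64(0.013))
(-0.049, 0.008) [298.3   6.2]
(-0.049, 0.008) [303.9  31.3]
(-0.045, 0.002) [309.  -26.4]
(-0.049, -0.05) [406.8  16.2]
1 278 [328, 338, 331, 340, 342, 342, 335, 351, 330, 335, 335, 339, 321, 350, 589, 643, 628, 629, 630, 621, 624, 622, 616, 624, 623, 635, 615, 90, 155, 155, 138, 139, 220, 170, 107, 137, 147, 134, 130, 150]
4 278 [336, 339, 335, 334, 335, 332, 338, 325, 342, 331, 332, 318, 328, 313, 426, 616, 636, 625, 631, 626, 631, 640, 641, 652, 657, 677, 671, 500, 152, 175, 143, 164, 127, 177, 138, 133, 134, 113, 137, 144]
7 278 [333, 319, 328, 330, 318, 329, 323, 316, 323, 331, 326, 323, 329, 340, 323, 348, 409, 216, 168, 176, 193, 208, 211, 221, 229, 223, 240, 225, 203, 178, 165, 129, 149, 161, 136, 127, 137, 134, 129, 125]
10 278 [333, 332, 343, 326, 337, 347, 328, 332, 340, 342, 333, 330, 330, 343, 326, 345, 286, 239, 249, 237, 246, 248, 232, 235, 244, 242, 238, 244, 198, 158, 163, 150, 129, 128, 151, 129, 140, 137, 145, 135]
13 278 [335, 331, 332, 350, 340, 310, 339, 328, 313, 320, 307, 306, 308, 288, 308, 301, 303, 260, 219, 231, 235, 247, 225, 225, 239, 231, 231, 234, 216, 195, 177, 161, 162, 140, 117, 137, 134, 139, 123, 133]
```

Emit:
{"api": "jog_arm", "payload": {
  "targets": [
    [0,-0.003,0,-2.9],
    [0,-0.003,0,-2.9],
    [0,-0.003,0,-2.9],
    [0,-0.003,0,-2.9],
    [0,-0.003,0,-2.9]
  ]
}}

```text
time: 26.62
tool_pos: [0.4711, -0.1475, 0.0344]
tool_rot: [0.0, 1.0, 0.005, 0.0]
contact_force: [-0.7, -0.5, -0.8]
gripper_width: 0.203
```

```bash
cat >> h.py <<'E'
X=np.array([.9872,.16]); Y=np.array([-.16,.9872])
BAY={1:np.array([.6135,.0308]),2:np.array([.6277,-.0580]),3:np.array([.6417,-.1467])}
def jaw(name,b,dz=.0143,c0=270,c1=360):
    """find straight jaw edges (grey) in wrist picture, report in rack frame of bay b; fit lines"""
    wrist(name); d=load(name); im=d["im"]; s=manip.state(); z=s["tool_pos"][2]+dz
    hsv=cv2.cvtColor(im,cv2.COLOR_RGB2HSV).astype(int); m=((hsv[...,1]<60)&(hsv[...,2]>45)&(hsv[...,2]<130)).astype(np.uint8); m[:, :c0]=0; m[:,c1:]=0; m[:45]=0; m[165:]=0
    n,l,st,_=cv2.connectedComponentsWithStats(m); k=1+np.argmax(st[1:,4]); L=l==k; top=st[k,1]
    rows=[r for r in range(top+5,top+75,5)]; A=[];B=[]
    Q=lambda u,r:(lambda e:np.array([e@X,e@Y]))(pt(d,(u,r),z)[:2]-BAY[b])
    for r in rows:
        c=np.where(L[r])[0]; c=np.split(c,np.where(np.diff(c)>2)[0]+1)[0]; A.append(Q(c[0]-.5,r)); B.append(Q(c[-1]+.5,r))
    A,B=np.array(A),np.array(B); 
    fa,fb=np.polyfit(A[:,0],A[:,1],1),np.polyfit(B[:,0],B[:,1],1); tip=Q((A.mean()*0+np.where(L[top])[0].mean()),top)
    e=s["tool_pos"][:2]-BAY[b]
    print("tip",tip.round(4),"inner at tip",np.polyval(fb,tip[0]).round(4),"outer",np.polyval(fa,tip[0]).round(4),"angle out/in",np.degrees(np.arctan([fa[0],fb[0]])).round(2),"tcp",(e@X).round(4),(e@Y).round(4),s["tool_pos"][2].round(4),"w",round(s["gripper_width"],3),"t",s["time"])
    print("inner profile",B[::3,1].round(4), "width",(A-B)[::3,1].round(4))
E
python3 -c "
from h import *
jaw('w12',3)"
```

```text
tip [-0.071  0.015] inner at tip 0.0138 outer 0.0219 angle out/in [0.65 0.46] tcp -0.1686 0.0266 0.0344 w 0.204 t 26.6667
inner profile [0.0137 0.0138 0.0136 0.0137 0.0138] width [0.008  0.0076 0.0081 0.0077 0.0077]
```

Emit:
{"api": "jog_arm", "payload": {
  "targets": [
    [0.01,-0.001,0,-0.3],
    [0.02,-0.0025,0,-0.3],
    [0.028,-0.004,0,-0.3],
    [0.035,-0.005,0,-0.3],
    [0.035,-0.005,0,-0.3]
  ]
}}

```text
time: 27.08
tool_pos: [0.5079, -0.1419, 0.0347]
tool_rot: [0.0, 1.0, 0.008, 0.001]
contact_force: [0.4, -0.3, -1.1]
gripper_width: 0.204
```

Emit:
{"api": "jog_arm", "payload": {
  "targets": [
    [0,0,0,0],
    [0,0,0,0],
    [0,0,0,0]
  ]
}}

```text
time: 27.33
tool_pos: [0.5056, -0.1419, 0.0341]
tool_rot: [-0.0, 1.0, 0.008, -0.0]
contact_force: [-0.6, -0.1, -0.6]
gripper_width: 0.205
```

```bash
python3 -c "
from h import *
jaw('w13',3); print(manip.state()['contact_force'])
d=load('w13'); im=d['im']
for q,zz in [((-.049,.0055),.052),((-.049,.0105),.052),((-.045,-.0015),.074),((-.045,.0055),.074)]:
    print(q,proj(d,np.r_[BAY[3]+q[0]*X+q[1]*Y,zz]).round(1))
r=int(proj(d,np.r_[BAY[3]-.045*X+.008*Y,.052])[1]); print(r,im[r,270:380].astype(int).sum(1).tolist())
"
```

```text
tip [-0.0361  0.0153] inner at tip 0.0142 outer 0.0225 angle out/in [1.32 0.82] tcp -0.1336 0.0265 0.0341 w 0.205 t 27.3833
inner profile [0.0142 0.0143 0.014  0.0137 0.0142] width [0.008  0.008  0.0081 0.0081 0.0077]
[ 0.58011968  0.15515557 -0.79921344]
(-0.049, 0.0055) [342.   84.6]
(-0.049, 0.0105) [329.5  86.2]
(-0.045, -0.0015) [365.9  65.7]
(-0.045, 0.0055) [344.8  68. ]
75 [184, 216, 183, 208, 167, 257, 397, 396, 374, 366, 384, 364, 380, 367, 363, 364, 345, 353, 348, 360, 353, 345, 345, 353, 331, 341, 333, 288, 226, 215, 301, 279, 289, 291, 275, 289, 275, 278, 273, 271, 265, 274, 291, 282, 265, 289, 285, 244, 169, 339, 365, 368, 372, 360, 365, 378, 273, 227, 405, 604, 689, 673, 667, 662, 666, 665, 673, 665, 665, 675, 682, 735, 386, 104, 152, 150, 180, 227, 252, 246, 228, 232, 242, 228, 272, 379, 361, 358, 363, 365, 372, 366, 361, 362, 353, 365, 363, 369, 348, 360, 378, 366, 360, 372, 369, 388, 239, 194, 197, 186]
```

Emit:
{"api": "jog_arm", "payload": {
  "targets": [
    [0.006,0,0,0.5],
    [0.011,-0.0005,0,0.5],
    [0.0155,-0.001,0,0.5],
    [0.0155,-0.001,0,0.5],
    [0.0155,-0.001,0,0.5]
  ]
}}

```text
time: 27.8
tool_pos: [0.5218, -0.1407, 0.0344]
tool_rot: [0.0, 1.0, 0.004, 0.0]
contact_force: [-0.4, -0.0, -1.6]
gripper_width: 0.206
```

Emit:
{"api": "jog_arm", "payload": {
  "targets": [
    [0,0,0,0],
    [0,0,0,0],
    [0,0,0,0]
  ]
}}

```text
time: 28.05
tool_pos: [0.5213, -0.1407, 0.0342]
tool_rot: [-0.0, 1.0, 0.003, -0.0]
contact_force: [1.2, 0.1, -1.0]
gripper_width: 0.207
```

```bash
python3 -c "
from h import *
jaw('w14',3,c0=285); print(manip.state()['contact_force'])
d=load('w14'); im=d['im']
for x in (-.045,-.03):
  r=int(proj(d,np.r_[BAY[3]+x*X+.008*Y,.052])[1]); print(r,im[r,280:400].astype(int).sum(1).tolist())
"
```

```text
tip [-0.0205  0.0131] inner at tip 0.0121 outer 0.0202 angle out/in [0.51 0.8 ] tcp -0.1179 0.0252 0.0342 w 0.205 t 28.1
inner profile [0.012  0.0122 0.0119 0.0117 0.0118] width [0.008  0.0076 0.008  0.0081 0.0081]
[-0.23378556 -0.69317674  0.1654931 ]
114 [411, 417, 404, 411, 396, 399, 416, 416, 410, 413, 401, 407, 417, 408, 413, 422, 422, 419, 399, 408, 398, 411, 411, 426, 408, 211, 265, 305, 304, 303, 296, 300, 290, 289, 286, 298, 289, 273, 297, 289, 290, 290, 282, 289, 249, 172, 200, 231, 240, 431, 718, 698, 685, 685, 682, 684, 684, 682, 684, 686, 683, 700, 634, 75, 123, 173, 152, 183, 246, 284, 262, 269, 233, 275, 330, 386, 383, 384, 375, 375, 377, 379, 375, 369, 368, 360, 372, 370, 370, 377, 368, 374, 379, 375, 349, 257, 102, 137, 139, 138, 138, 137, 151, 146, 151, 156, 150, 141, 149, 156, 183, 140, 160, 165, 172, 173, 154, 168, 171, 157]
77 [431, 431, 435, 429, 439, 435, 431, 438, 442, 443, 442, 441, 430, 440, 448, 442, 443, 479, 362, 215, 267, 311, 298, 294, 309, 303, 296, 300, 296, 293, 302, 298, 290, 286, 288, 285, 292, 294, 198, 234, 368, 374, 286, 360, 634, 712, 695, 696, 694, 694, 695, 695, 695, 692, 695, 719, 640, 356, 88, 162, 150, 153, 200, 269, 283, 246, 241, 246, 336, 265, 250, 242, 279, 332, 370, 363, 374, 357, 356, 383, 298, 165, 189, 185, 197, 198, 204, 198, 172, 194, 193, 200, 204, 209, 189, 203, 207, 205, 218, 232, 207, 228, 209, 220, 199, 191, 171, 150, 131, 120, 82, 47, 49, 67, 83, 90, 87, 105, 110, 66]
```

Jaw, fin, sherd and lever line up in the picture profile (gap ~2 mm jaw–fin, sherd inside the lever). Release.

Emit:
{"api": "jog_arm", "payload": {
  "targets": [
    [0,0,0,0],
    [0,0,0,0],
    [0,0,0,0],
    [0,0,0,0],
    [0,0,0,0]
  ],
  "fingers": 0.9
}}

```text
time: 28.52
tool_pos: [0.5216, -0.1407, 0.0346]
tool_rot: [-0.0, 1.0, 0.003, 0.0]
contact_force: [-0.4, -0.7, -0.2]
gripper_width: 0.89
```

```bash
python3 -c "
from h import *
wrist('w15'); d=load('w15'); im=d['im']; print(manip.state()['gripper_width'],manip.state()['contact_force'])
for x in (-.045,-.03):
  r=int(proj(d,np.r_[BAY[3]+x*X+.008*Y,.052])[1]); print(r,im[r,280:400].astype(int).sum(1).tolist())
hsv=cv2.cvtColor(im,cv2.COLOR_RGB2HSV); 
for r in (230,250,265): 
  v=im[r].astype(int).sum(1)<150; c=np.where(v)[0]; print(r,[(g[0],g[-1]) for g in np.split(c,np.where(np.diff(c)>1)[0]+1) if len(g)>3])
"
```

```text
0.8964783810765884 [-0.1795541  -0.05062536 -0.41168882]
115 [381, 402, 384, 397, 381, 400, 403, 400, 397, 395, 402, 387, 404, 400, 410, 404, 400, 394, 402, 404, 382, 402, 397, 396, 390, 391, 392, 411, 350, 290, 307, 296, 316, 319, 302, 295, 297, 304, 294, 279, 292, 285, 301, 288, 283, 302, 239, 186, 176, 425, 717, 677, 677, 667, 671, 671, 673, 665, 672, 672, 691, 649, 333, 213, 237, 229, 300, 347, 372, 371, 368, 380, 358, 373, 366, 359, 365, 365, 364, 358, 371, 355, 363, 361, 374, 363, 379, 319, 183, 152, 167, 147, 150, 158, 225, 292, 309, 292, 291, 299, 316, 329, 317, 323, 313, 321, 317, 317, 311, 330, 312, 325, 306, 319, 313, 312, 314, 318, 320, 313]
78 [419, 420, 421, 433, 420, 417, 407, 416, 437, 432, 422, 426, 426, 418, 438, 424, 439, 435, 436, 446, 430, 435, 420, 425, 311, 296, 328, 317, 310, 310, 308, 302, 314, 312, 305, 312, 307, 302, 299, 302, 306, 269, 157, 359, 690, 698, 682, 685, 685, 681, 683, 680, 687, 683, 689, 702, 524, 180, 236, 249, 241, 284, 261, 234, 308, 361, 340, 354, 348, 361, 356, 362, 292, 166, 184, 192, 200, 198, 195, 192, 184, 188, 192, 180, 169, 173, 192, 173, 151, 152, 149, 147, 154, 149, 163, 164, 141, 173, 157, 159, 197, 211, 212, 207, 231, 187, 195, 200, 224, 201, 207, 194, 215, 198, 201, 208, 200, 216, 200, 208]
230 [(np.int64(294), np.int64(313)), (np.int64(364), np.int64(374)), (np.int64(607), np.int64(610))]
250 [(np.int64(297), np.int64(316)), (np.int64(366), np.int64(385))]
265 [(np.int64(214), np.int64(219)), (np.int64(233), np.int64(244)), (np.int64(299), np.int64(318)), (np.int64(371), np.int64(389)), (np.int64(398), np.int64(409)), (np.int64(423), np.int64(428))]
```

The clamp closed on fin and sherd (jaw edge now touches the fin). Back off: shift so the fingers clear the knob, then lift.

Emit:
{"api": "jog_arm", "payload": {
  "targets": [
    [0,0.004,0,0],
    [0,0.009,0,0],
    [0,0.009,0,0],
    [0,0.009,0,0]
  ]
}}

```text
time: 28.9
tool_pos: [0.5216, -0.1502, 0.0344]
tool_rot: [0.0, 1.0, 0.003, 0.0]
contact_force: [0.7, -0.0, 0.6]
gripper_width: 0.899
```

Emit:
{"api": "jog_arm", "payload": {
  "targets": [
    [0,0,-0.02,0],
    [0,0,-0.06,0],
    [0,0,-0.1,0],
    [0,0,-0.14,0],
    [0,0,-0.18,0]
  ],
  "fingers": 1
}}

```text
time: 29.32
tool_pos: [0.5211, -0.1495, 0.216]
tool_rot: [-0.0, 1.0, 0.003, -0.0]
contact_force: [1.5, -0.8, 0.4]
gripper_width: 1.002
```

```bash
python3 - <<'E'
from h import *
print(manip.state()["contact_force"]); go([.42,-.385,.23],100)
E
```

```text
[ 1.4565048  -0.82981385  0.37774586]
shift [-0.1027  0.2348 -0.014 ] turn -9.61 t 29.32 q6 1.147
```

Emit:
{"api": "jog_arm", "payload": {
  "targets": [
    [-0.05,0.115,-0.01,0],
    [-0.05,0.115,-0.01,0],
    [-0.05,0.115,-0.01,0],
    [-0.05,0.115,-0.01,0]
  ]
}}

```text
time: 29.65
tool_pos: [0.4703, -0.2704, 0.2256]
tool_rot: [0.002, 1.0, 0.0, 0.0]
contact_force: [-0.1, 0.2, 0.5]
gripper_width: 0.994
```

Emit:
{"api": "jog_arm", "payload": {
  "targets": [
    [-0.05,0.12,-0.004,-20],
    [-0.05,0.12,-0.004,-20],
    [-0.05,0.12,-0.004,-20],
    [-0.05,0.12,-0.004,-20]
  ]
}}

```text
time: 29.98
tool_pos: [0.4212, -0.3892, 0.2284]
tool_rot: [0.001, 0.984, 0.177, -0.001]
contact_force: [0.1, -0.2, -0.1]
gripper_width: 1.0
```

Emit:
{"api": "jog_arm", "payload": {
  "targets": [
    [0,0,0,0],
    [0,0,0,0],
    [0,0,0,0]
  ]
}}

```text
time: 30.23
tool_pos: [0.4236, -0.3843, 0.2279]
tool_rot: [-0.001, 0.984, 0.177, 0.0]
contact_force: [0.3, 0.9, -0.0]
gripper_width: 0.998
```

```bash
cat >> h.py <<'E'
def find(name,H0,yaw0,rad=.13):
    """auto find clamp near hinge guess: hinge blob + black straight handle"""
    wrist(name); d=load(name); im=d["im"]; hsv=cv2.cvtColor(im,cv2.COLOR_RGB2HSV).astype(int)
    roi=np.zeros(im.shape[:2],np.uint8); c=proj(d,np.r_[H0,.026]); x=np.array([np.cos(np.radians(yaw0)),np.sin(np.radians(yaw0))])
    g=proj(d,np.r_[H0-.04*x,.026]); cv2.circle(roi,tuple(int(v) for v in c),45,1,-1); r2=roi*0; cv2.circle(r2,tuple(int(v) for v in g),95,1,-1)
    B=(roi>0)&(hsv[...,1]<45)&(hsv[...,2]>125); n,l,st,ce=cv2.connectedComponentsWithStats(B.astype(np.uint8))
    o=[(st[i,4],ce[i].round(1).tolist()) for i in range(1,n) if st[i,4]>15]; print("guess px",c.round(1),"hinge blobs",o)
    K=((r2>0)&(hsv[...,2]<38)).astype(np.uint8); n,l,st,ce=cv2.connectedComponentsWithStats(K)
    for i in range(1,n):
        if st[i,4]>60:
            p=np.argwhere(l==i)[:,::-1].astype(np.float32); r=cv2.minAreaRect(p); bx=cv2.boxPoints(r)
            e=sorted([((bx[k]+bx[(k+1)%4])/2,np.linalg.norm(bx[k]-bx[(k+1)%4])) for k in range(4)],key=lambda q:q[1])[:2]
            print("black",st[i,4],"ends",[q[0].round(1).tolist() for q in e],"world",[pt(d,q[0],.024)[:2].round(4).tolist() for q in e])
    if o:
        H=pt(d,max(o)[1],.026)[:2]; print("hinge world",H.round(4))
E
python3 - <<'E'
from h import *
print(manip.state()["tool_pos"]); find("w16",np.array([.49,-.3854]),21.6)
E
```

```text
[ 0.42357131 -0.38428917  0.2279291 ]
guess px [342.5 121.6] hinge blobs [(np.int32(54), [341.8, 121.4])]
black 205 ends [[342.79998779296875, 126.80000305175781], [365.70001220703125, 162.5]] world [[0.4846, -0.3879], [0.4561, -0.4272]]
black 256 ends [[321.5, 141.89999389648438], [324.0, 189.10000610351562]] world [[0.4602, -0.3717], [0.4099, -0.3936]]
hinge world [ 0.4899 -0.3846]
```

```bash
python3 -c "
from h import *
go([.4511,-.4007,.012],112.5)"
```

```text
shift [0.0198 0.0253 0.216 ] turn -2.05 t 30.28 q6 0.347
```

Emit:
{"api": "jog_arm", "payload": {
  "targets": [
    [0.02,0.025,0.03,-2],
    [0.02,0.025,0.07,-2],
    [0.02,0.025,0.11,-2],
    [0.02,0.025,0.15,-2],
    [0.02,0.025,0.18,-2]
  ]
}}

```text
time: 30.7
tool_pos: [0.4503, -0.3989, 0.0446]
tool_rot: [-0.002, 0.981, 0.195, -0.001]
contact_force: [-0.9, -0.1, -0.6]
gripper_width: 1.004
```

Emit:
{"api": "jog_arm", "payload": {
  "targets": [
    [0,0,0.02,0],
    [0,0,0.034,0],
    [0,0,0.034,0],
    [0,0,0.034,0],
    [0,0,0.034,0]
  ]
}}

```text
time: 31.12
tool_pos: [0.452, -0.4027, 0.0164]
tool_rot: [0.001, 0.981, 0.194, 0.001]
contact_force: [-0.5, 0.3, -0.0]
gripper_width: 0.999
```

```bash
python3 -c "
from h import *
go([.4511,-.4007,.012],112.5)"
```

```text
shift [-0.0001 -0.0022  0.0044] turn -0.07 t 31.12 q6 0.329
```

Emit:
{"api": "jog_arm", "payload": {
  "targets": [
    [0,-0.001,0.002,0],
    [0,-0.001,0.002,0],
    [0,-0.001,0.002,0],
    [0,-0.001,0.002,0],
    [0,-0.001,0.002,0]
  ],
  "fingers": 0
}}

```text
time: 31.53
tool_pos: [0.4505, -0.402, 0.0163]
tool_rot: [0.0, 0.981, 0.194, -0.0]
contact_force: [-11.3, 11.6, 27.1]
gripper_width: 0.301
```

Emit:
{"api": "jog_arm", "payload": {
  "targets": [
    [0,0,0,0],
    [0,0,0,0],
    [0,0,0,0],
    [0,0,0,0],
    [0,0,0,0]
  ]
}}

```text
time: 31.95
tool_pos: [0.4519, -0.4033, 0.0174]
tool_rot: [0.002, 0.981, 0.194, 0.001]
contact_force: [-4.8, 3.3, 17.7]
gripper_width: 0.207
```

Emit:
{"api": "jog_arm", "payload": {
  "targets": [
    [0,0,0,0],
    [0,0,0,0]
  ]
}}

```text
time: 32.12
tool_pos: [0.4519, -0.4033, 0.0174]
tool_rot: [0.002, 0.981, 0.194, 0.001]
contact_force: [-4.9, 3.3, 17.7]
gripper_width: 0.207
```

Emit:
{"api": "jog_arm", "payload": {
  "targets": [
    [0,0,-0.01,0],
    [0,0,-0.03,0],
    [0,0,-0.05,0],
    [0,0,-0.06,0],
    [0,0,-0.06,0]
  ]
}}

```text
time: 32.53
tool_pos: [0.4517, -0.4027, 0.0758]
tool_rot: [0.003, 0.981, 0.194, 0.002]
contact_force: [1.0, -0.4, -0.7]
gripper_width: 0.201
```

Emit:
{"api": "jog_arm", "payload": {
  "targets": [
    [0,0,0,0],
    [0,0,0,0],
    [0,0,0,0]
  ]
}}

```text
time: 32.78
tool_pos: [0.4494, -0.4001, 0.0705]
tool_rot: [-0.001, 0.981, 0.194, -0.001]
contact_force: [0.6, -0.0, -0.6]
gripper_width: 0.201
```

```bash
python3 -c "
from h import *
jaw('w17',2,c0=180,c1=330)
d=load('w17'); hsv=cv2.cvtColor(d['im'],cv2.COLOR_RGB2HSV)
n,l,st,ce=cv2.connectedComponentsWithStats(((hsv[...,1]<45)&(hsv[...,2]>125)).astype(np.uint8)); print([(st[i,4],ce[i].round(0).tolist()) for i in range(1,n) if st[i,4]>60])
print(np.degrees(np.arctan2(yaw()[1,0],yaw()[0,0])), manip.state()['contact_force'])"
```

```text
tip [-0.1408 -0.2801] inner at tip -0.2814 outer -0.2722 angle out/in [26.13 26.38] tcp -0.2307 -0.3092 0.0705 w 0.207 t 32.8333
inner profile [-0.2821 -0.2851 -0.2881 -0.2907 -0.2937] width [0.0076 0.0088 0.0088 0.0084 0.0077]
[(np.int32(1213), [622.0, 179.0]), (np.int32(407), [342.0, 168.0]), (np.int32(884), [631.0, 316.0]), (np.int32(586), [629.0, 387.0])]
22.394021937110644 [-0.7812543  -0.14079102 -0.51711698]
```

```bash
python3 -c "
from h import *
p=BAY[2]-.1655*X+.028*Y; print(p); go([*p,.12],86.1)"
```

```text
[ 0.4598384 -0.0568384]
shift [ 0.1403 -0.3136 -0.0487] turn 26.29 t 32.83 q6 0.329
```

Emit:
{"api": "jog_arm", "payload": {
  "targets": [
    [0,0,-0.03,0],
    [0.02,-0.03,-0.048,0],
    [0.04,-0.06,-0.048,0],
    [0.05,-0.1,-0.048,0],
    [0.06,-0.135,-0.048,0]
  ]
}}

```text
time: 33.25
tool_pos: [0.4539, -0.2514, 0.1197]
tool_rot: [-0.001, 0.981, 0.194, -0.0]
contact_force: [0.5, 0.2, -1.6]
gripper_width: 0.199
```

Emit:
{"api": "jog_arm", "payload": {
  "targets": [
    [0.015,-0.037,0,5.5],
    [0.03,-0.074,0,11],
    [0.045,-0.11,0,16.5],
    [0.06,-0.145,0,22],
    [0.08,-0.179,0,26.3]
  ]
}}

```text
time: 33.67
tool_pos: [0.4586, -0.0554, 0.1193]
tool_rot: [-0.0, 0.999, -0.037, -0.001]
contact_force: [0.6, 0.3, -2.0]
gripper_width: 0.205
```

Emit:
{"api": "jog_arm", "payload": {
  "targets": [
    [0,0,0.02,0],
    [0,0,0.05,0],
    [0,0,0.08,0],
    [0,0,0.08,0],
    [0,0,0.08,0]
  ]
}}

```text
time: 34.08
tool_pos: [0.4578, -0.0566, 0.0381]
tool_rot: [-0.001, 0.999, -0.034, -0.003]
contact_force: [0.4, 0.3, -0.6]
gripper_width: 0.203
```

Emit:
{"api": "jog_arm", "payload": {
  "targets": [
    [0,0,0,0],
    [0,0,0,0],
    [0,0,0,0]
  ]
}}

```text
time: 34.33
tool_pos: [0.4617, -0.058, 0.0425]
tool_rot: [0.0, 0.999, -0.034, 0.002]
contact_force: [0.3, 0.1, -1.1]
gripper_width: 0.202
```

```bash
python3 -c "
from h import *
jaw('w18',2,dz=.009); print(manip.state()['contact_force'])"
```

```text
tip [-0.0695  0.0126] inner at tip 0.0118 outer 0.0204 angle out/in [-1.54 -0.33] tcp -0.1641 0.0267 0.0422 w 0.201 t 34.3833
inner profile [0.012  0.0119 0.0117 0.012  0.0122] width [0.0074 0.0087 0.0091 0.0088 0.0088]
[ 0.05354166 -0.11774075 -1.00925962]
```

Emit:
{"api": "jog_arm", "payload": {
  "targets": [
    [0,0,0.004,-0.7],
    [0.01,-0.002,0.004,-0.7],
    [0.02,-0.0045,0.004,-0.7],
    [0.028,-0.0062,0.004,-0.7],
    [0.034,-0.0075,0.004,-0.7]
  ]
}}

```text
time: 34.8
tool_pos: [0.4954, -0.0522, 0.0367]
tool_rot: [0.0, 1.0, -0.028, 0.0]
contact_force: [0.4, -0.2, -1.0]
gripper_width: 0.203
```

Emit:
{"api": "jog_arm", "payload": {
  "targets": [
    [0,0,0,0],
    [0,0,0,0],
    [0,0,0,0]
  ]
}}

```text
time: 35.05
tool_pos: [0.4941, -0.0521, 0.0361]
tool_rot: [-0.0, 1.0, -0.028, -0.0]
contact_force: [-0.1, -0.5, -0.8]
gripper_width: 0.204
```

```bash
python3 -c "
from h import *
jaw('w19',2,dz=.009); print(manip.state()['contact_force'])
d=load('w19'); im=d['im']
for x in (-.045,):
  r=int(proj(d,np.r_[BAY[2]+x*X+.008*Y,.052])[1]); print(r,im[r,270:390].astype(int).sum(1).tolist())
"
```

```text
tip [-0.0364  0.0144] inner at tip 0.0135 outer 0.0224 angle out/in [ 0.26 -0.02] tcp -0.1311 0.0272 0.0361 w 0.201 t 35.1
inner profile [0.0138 0.0132 0.0138 0.0135 0.0137] width [0.0074 0.0095 0.0087 0.0088 0.0084]
[ 0.36047721 -0.21872636 -1.08254413]
81 [414, 423, 419, 401, 410, 416, 416, 417, 410, 427, 409, 419, 410, 425, 399, 303, 215, 232, 242, 319, 313, 310, 304, 308, 293, 309, 306, 299, 294, 289, 299, 289, 289, 302, 299, 297, 264, 225, 328, 425, 426, 423, 413, 404, 367, 575, 742, 717, 710, 709, 708, 707, 709, 708, 707, 705, 717, 750, 607, 170, 181, 154, 158, 158, 168, 239, 277, 256, 265, 255, 238, 185, 178, 179, 152, 179, 156, 167, 144, 160, 170, 158, 184, 162, 196, 222, 227, 228, 236, 244, 217, 234, 215, 230, 252, 241, 229, 198, 126, 63, 85, 71, 98, 55, 92, 86, 107, 86, 91, 93, 112, 95, 102, 89, 102, 97, 98, 119, 89, 91]
```

Emit:
{"api": "jog_arm", "payload": {
  "targets": [
    [0.006,-0.001,0,0],
    [0.011,-0.0015,0,0],
    [0.0155,-0.0025,0,0],
    [0.0155,-0.0025,0,0],
    [0.0155,-0.0025,0,0]
  ]
}}

```text
time: 35.52
tool_pos: [0.5105, -0.0505, 0.0364]
tool_rot: [0.0, 1.0, -0.028, 0.0]
contact_force: [-0.3, 0.8, -1.3]
gripper_width: 0.201
```

Emit:
{"api": "jog_arm", "payload": {
  "targets": [
    [0,0,0,0],
    [0,0,0,0],
    [0,0,0,0]
  ]
}}

```text
time: 35.77
tool_pos: [0.5099, -0.0505, 0.0362]
tool_rot: [-0.0, 1.0, -0.028, -0.0]
contact_force: [-0.2, -0.7, -1.0]
gripper_width: 0.204
```

```bash
python3 -c "
from h import *
jaw('w20',2,dz=.009,c0=280); print(manip.state()['contact_force'])
d=load('w20'); im=d['im']
for x in (-.045,-.03):
  r=int(proj(d,np.r_[BAY[2]+x*X+.008*Y,.052])[1]); print(r,im[r,280:390].astype(int).sum(1).tolist())
"
```

```text
tip [-0.0206  0.0134] inner at tip 0.0124 outer 0.0214 angle out/in [-0.34 -0.08] tcp -0.1151 0.0263 0.0362 w 0.2 t 35.8167
inner profile [0.0125 0.0122 0.0124 0.0122 0.0127] width [0.0079 0.0095 0.0091 0.0096 0.0088]
[-0.15056789  0.17566622 -1.22845746]
119 [418, 424, 425, 426, 422, 420, 437, 432, 434, 428, 434, 438, 435, 460, 361, 273, 250, 261, 286, 339, 318, 310, 314, 305, 313, 305, 307, 313, 302, 311, 302, 311, 291, 309, 305, 266, 230, 205, 233, 232, 185, 538, 720, 725, 718, 713, 715, 716, 715, 712, 714, 716, 728, 706, 557, 195, 241, 173, 170, 169, 260, 311, 270, 266, 303, 408, 421, 409, 412, 415, 417, 417, 411, 410, 414, 389, 410, 413, 409, 412, 403, 405, 412, 409, 415, 354, 235, 139, 156, 169, 145, 170, 178, 159, 172, 171, 173, 178, 183, 185, 156, 179, 181, 176, 161, 185, 177, 166, 180, 290]
84 [438, 445, 447, 457, 478, 422, 311, 238, 245, 271, 315, 316, 320, 325, 325, 309, 312, 327, 312, 314, 300, 304, 310, 295, 311, 309, 306, 243, 276, 450, 541, 248, 185, 444, 693, 735, 721, 721, 721, 718, 718, 720, 718, 719, 727, 756, 609, 336, 192, 197, 158, 192, 160, 303, 283, 273, 303, 325, 258, 273, 253, 259, 269, 256, 257, 260, 257, 267, 269, 271, 264, 248, 242, 226, 236, 241, 226, 216, 208, 179, 181, 169, 233, 229, 199, 110, 78, 82, 86, 64, 108, 81, 88, 94, 81, 79, 94, 94, 103, 114, 101, 96, 83, 61, 117, 67, 101, 94, 93, 86]
```

Good; release and back off.

Emit:
{"api": "jog_arm", "payload": {
  "targets": [
    [0,0,0,0],
    [0,0,0,0],
    [0,0,0,0],
    [0,0,0,0],
    [0,0,0,0]
  ],
  "fingers": 0.9
}}

```text
time: 36.23
tool_pos: [0.5103, -0.0506, 0.0366]
tool_rot: [0.0, 1.0, -0.028, 0.0]
contact_force: [-0.6, 0.4, 0.3]
gripper_width: 0.893
```

```bash
python3 -c "
from h import *
wrist('w21'); d=load('w21'); im=d['im']; print(manip.state()['gripper_width'],manip.state()['contact_force'])
for x in (-.03,):
  r=int(proj(d,np.r_[BAY[2]+x*X+.008*Y,.052])[1]); print(r,im[r,280:390].astype(int).sum(1).tolist())
for r in (230,250,265): 
  v=im[r].astype(int).sum(1)<150; c=np.where(v)[0]; print(r,[(int(g[0]),int(g[-1])) for g in np.split(c,np.where(np.diff(c)>1)[0]+1) if len(g)>3])
"
```

```text
0.9019348668258051 [ 0.11325675 -0.46619715 -0.18156241]
85 [442, 441, 451, 450, 453, 457, 457, 459, 468, 472, 485, 478, 476, 482, 428, 308, 361, 357, 347, 348, 341, 344, 332, 345, 340, 337, 321, 348, 325, 332, 325, 309, 172, 582, 723, 727, 721, 719, 717, 716, 716, 719, 719, 716, 734, 653, 367, 260, 297, 294, 251, 251, 257, 262, 246, 256, 258, 257, 266, 272, 251, 274, 247, 254, 241, 242, 239, 232, 245, 243, 227, 162, 115, 86, 61, 149, 132, 122, 137, 185, 181, 183, 199, 189, 182, 190, 169, 180, 199, 247, 224, 232, 241, 243, 231, 235, 224, 225, 240, 236, 213, 225, 215, 233, 234, 223, 235, 228, 227, 240]
230 [(298, 314), (363, 368), (370, 374), (458, 481), (483, 488), (528, 535)]
250 [(300, 304), (306, 311), (313, 319), (369, 376), (380, 387), (459, 487)]
265 [(214, 219), (233, 244), (304, 322), (374, 386), (398, 409), (423, 428), (459, 487)]
```

Emit:
{"api": "jog_arm", "payload": {
  "targets": [
    [0,0.003,0,0],
    [0,0.006,0,0],
    [0,0.006,0,0],
    [0,0.006,0,0]
  ]
}}

```text
time: 36.62
tool_pos: [0.5097, -0.0568, 0.0363]
tool_rot: [-0.0, 1.0, -0.028, -0.0]
contact_force: [0.6, 0.9, -0.2]
gripper_width: 0.905
```

Emit:
{"api": "jog_arm", "payload": {
  "targets": [
    [0,0,-0.02,0],
    [0,0,-0.06,0],
    [0,0,-0.1,0],
    [0,0,-0.14,0],
    [0,0,-0.18,0]
  ]
}}

```text
time: 37.03
tool_pos: [0.5093, -0.0564, 0.218]
tool_rot: [-0.0, 1.0, -0.028, -0.0]
contact_force: [1.0, -0.5, 0.7]
gripper_width: 0.904
```

```bash
python3 - <<'E'
from h import *
print(manip.state()["contact_force"]); go([.59,-.27,.23],122)
d=load("w1"); f=lambda p:(180+p[0]/2.6,20+p[1]/2.6)
clampgrasp(d,f,(661,138),(617,160),(578,228),(662,213))
E
```

```text
[ 1.01920703 -0.47817907  0.70020063]
shift [ 0.0925  0.2088 -0.012 ] turn -35.21 t 37.03 q6 1.371
hinge [ 0.6714 -0.3116] handle rear (np.float64(-0.0809), np.float64(0.0179)) front (np.float64(-0.0293), np.float64(0.0179)) knob (np.float64(-0.0421), np.float64(-0.025))
yaw -20.6 grasp [ 0.6284 -0.2954]
```

```bash
python3 - <<'E'
from h import *
go([.60,-.285,.23],68)
E
```

```text
shift [ 0.1034  0.2232 -0.012 ] turn 18.79 t 37.03 q6 1.371
```

Emit:
{"api": "jog_arm", "payload": {
  "targets": [
    [0.05,0.11,-0.01,0],
    [0.05,0.11,-0.01,0],
    [0.05,0.11,-0.01,0],
    [0.05,0.11,-0.01,0]
  ],
  "fingers": 1
}}

```text
time: 37.37
tool_pos: [0.5551, -0.1745, 0.2274]
tool_rot: [0.002, 1.0, -0.03, 0.001]
contact_force: [-0.5, 0.5, -0.3]
gripper_width: 0.994
```

Emit:
{"api": "jog_arm", "payload": {
  "targets": [
    [0.053,0.113,0,18.8],
    [0.053,0.113,0,18.8],
    [0.053,0.113,0,18.8],
    [0.053,0.113,0,18.8]
  ]
}}

```text
time: 37.7
tool_pos: [0.6008, -0.2906, 0.2243]
tool_rot: [0.001, 0.981, -0.194, -0.0]
contact_force: [-1.1, 0.8, -0.1]
gripper_width: 0.997
```

Emit:
{"api": "jog_arm", "payload": {
  "targets": [
    [0,0,0,0],
    [0,0,0,0],
    [0,0,0,0]
  ]
}}

```text
time: 37.95
tool_pos: [0.5999, -0.2838, 0.2264]
tool_rot: [-0.0, 0.982, -0.19, -0.0]
contact_force: [-0.2, 0.1, -0.7]
gripper_width: 1.003
```

```bash
python3 - <<'E'
from h import *
print(manip.state()["tool_pos"]); find("w22",np.array([.6714,-.3116]),-22)
E
```

```text
[ 0.59991039 -0.28376346  0.22640484]
guess px [320.2 108.3] hinge blobs [(np.int32(70), [319.1, 108.7])]
black 107 ends [[305.8999938964844, 130.89999389648438], [308.29998779296875, 178.89999389648438]] world [[0.654, -0.2875], [0.6022, -0.269]]
hinge world [ 0.6715 -0.3104]
```

```bash
python3 - <<'E'
from h import *
d=load("w22"); im=d["im"]
for r in (75,85,95,135,150,165,175,182): print(r,im[r,280:350].astype(int).sum(1).tolist())
E
```

```text
75 [586, 589, 582, 589, 599, 588, 591, 592, 590, 587, 583, 585, 576, 576, 589, 582, 587, 588, 585, 581, 590, 598, 252, 260, 259, 264, 267, 256, 246, 101, 232, 99, 100, 115, 126, 104, 140, 269, 256, 255, 257, 258, 275, 279, 299, 289, 293, 300, 281, 290, 288, 287, 286, 259, 572, 599, 565, 562, 546, 552, 551, 549, 547, 550, 537, 536, 531, 523, 527, 532]
85 [583, 579, 584, 587, 581, 584, 584, 586, 580, 576, 567, 575, 573, 563, 569, 552, 571, 556, 569, 568, 561, 567, 570, 365, 255, 255, 270, 259, 238, 251, 172, 240, 281, 282, 293, 279, 296, 280, 262, 246, 245, 252, 261, 265, 271, 260, 255, 254, 267, 249, 261, 278, 260, 261, 246, 274, 421, 528, 525, 519, 509, 521, 519, 508, 515, 522, 519, 515, 520, 518]
95 [573, 576, 565, 562, 568, 555, 558, 548, 539, 534, 535, 514, 522, 509, 510, 508, 523, 529, 524, 519, 501, 491, 501, 511, 542, 303, 248, 247, 258, 248, 254, 258, 161, 254, 266, 246, 266, 263, 270, 260, 255, 258, 244, 249, 251, 263, 257, 265, 275, 256, 271, 256, 260, 250, 261, 256, 252, 294, 505, 500, 490, 479, 476, 466, 481, 489, 478, 483, 480, 480]
135 [521, 524, 521, 527, 517, 515, 517,
[... 1025 characters left out ...]
537, 526, 526, 530, 515, 516, 511, 521, 502, 495, 499, 492, 500, 505, 506, 495, 491, 504, 517, 521, 513, 505, 526, 557, 408, 71, 89, 106, 119, 118, 78, 97, 219, 400, 390, 305, 223, 271, 388, 380, 373, 371, 390, 375, 369, 542, 554, 538, 522, 522, 528, 533, 520, 513, 512, 514, 502, 499, 498, 481, 495, 491, 480, 495, 478, 477, 487, 480, 491, 486]
182 [501, 520, 511, 511, 509, 522, 509, 524, 516, 511, 513, 507, 514, 505, 519, 508, 513, 508, 519, 524, 524, 519, 538, 526, 526, 531, 529, 541, 534, 529, 526, 536, 541, 522, 526, 511, 513, 502, 503, 498, 495, 482, 479, 481, 485, 478, 484, 476, 479, 487, 487, 489, 488, 477, 493, 484, 494, 482, 493, 495, 497, 499, 500, 494, 505, 508, 526, 525, 515, 524]
```

```bash
python3 - <<'E'
from h import *
d=load("w22"); L=[(298,135),(300.5,150),(302.8,165),(304.6,175)]
W=np.array([pt(d,p,.026)[:2] for p in L]); H=pt(d,(319.1,108.7),.026)[:2]
J=np.array([pt(d,p,.026)[:2] for p in [(302,75),(303.2,85),(304.8,95)]])
for A in (W,J):
    v=A[0]-A[-1]; v/=np.linalg.norm(v); n=np.array([-v[1],v[0]]); print("yaw",np.degrees(np.arctan2(v[1],v[0])).round(1),"offset",((A.mean(0)-H)@n).round(4))
th=np.radians(-24)
v=W[0]-W[-1]; v/=np.linalg.norm(v); g=H-.042*v; print("grasp",g.round(4)); go([*g,.016],np.degrees(np.arctan2(v[1],v[0]))+90)
E
```

```text
yaw -13.4 offset 0.0274
yaw -14.3 offset 0.0135
grasp [ 0.6306 -0.3006]
shift [0.0347 0.0044 0.2107] turn -8.51 t 38.0 q6 1.4
```

Emit:
{"api": "jog_arm", "payload": {
  "targets": [
    [0.035,0.004,0.0,-4],
    [0.035,0.004,0.04,-8.2],
    [0.035,0.004,0.08,-8.2],
    [0.035,0.004,0.12,-8.2],
    [0.035,0.004,0.155,-8.2]
  ]
}}

```text
time: 38.42
tool_pos: [0.6306, -0.3, 0.0695]
tool_rot: [-0.0, 0.993, -0.119, -0.0]
contact_force: [-0.8, 0.1, -0.8]
gripper_width: 1.002
```

Emit:
{"api": "jog_arm", "payload": {
  "targets": [
    [0,0,0.02,0],
    [0,0,0.04,0],
    [0,0,0.05,0],
    [0,0,0.05,0],
    [0,0,0.05,0]
  ]
}}

```text
time: 38.83
tool_pos: [0.6313, -0.3011, 0.0219]
tool_rot: [0.0, 0.993, -0.12, 0.0]
contact_force: [0.0, 0.7, 0.7]
gripper_width: 1.002
```

Emit:
{"api": "jog_arm", "payload": {
  "targets": [
    [0,0,0,0],
    [0,0,0,0],
    [0,0,0,0]
  ]
}}

```text
time: 39.08
tool_pos: [0.6322, -0.3024, 0.0235]
tool_rot: [0.001, 0.993, -0.12, 0.002]
contact_force: [0.8, -0.3, 0.7]
gripper_width: 0.997
```

```bash
python3 -c "
from h import *
go([.6306,-.3006,.0145],76.2)"
```

```text
shift [-0.002  -0.0014  0.009 ] turn -0.0 t 39.08 q6 1.259
```

Emit:
{"api": "jog_arm", "payload": {
  "targets": [
    [-0.001,-0.001,0.004,0],
    [-0.001,-0.001,0.007,0],
    [-0.001,-0.001,0.007,0]
  ]
}}

```text
time: 39.33
tool_pos: [0.6297, -0.3002, 0.0134]
tool_rot: [-0.0, 0.993, -0.12, -0.001]
contact_force: [-0.5, 0.6, 0.5]
gripper_width: 1.001
```

Emit:
{"api": "jog_arm", "payload": {
  "targets": [
    [0,0,0,0],
    [0,0,0,0],
    [0,0,0,0],
    [0,0,0,0],
    [0,0,0,0]
  ],
  "fingers": 0
}}

```text
time: 39.75
tool_pos: [0.632, -0.3003, 0.0178]
tool_rot: [-0.001, 0.993, -0.12, 0.001]
contact_force: [-4.1, 4.8, 7.8]
gripper_width: 0.3
```

Emit:
{"api": "jog_arm", "payload": {
  "targets": [
    [0,0,0,0],
    [0,0,0,0],
    [0,0,0,0],
    [0,0,0,0],
    [0,0,0,0]
  ]
}}

```text
time: 40.17
tool_pos: [0.6326, -0.3004, 0.0184]
tool_rot: [-0.0, 0.993, -0.12, 0.002]
contact_force: [-2.2, 6.1, 13.7]
gripper_width: 0.208
```

Emit:
{"api": "jog_arm", "payload": {
  "targets": [
    [0,0,-0.01,0],
    [0,0,-0.03,0],
    [0,0,-0.05,0],
    [0,0,-0.07,0],
    [0,0,-0.1,0]
  ]
}}

```text
time: 40.58
tool_pos: [0.6285, -0.2996, 0.1122]
tool_rot: [-0.001, 0.993, -0.12, -0.003]
contact_force: [0.5, 0.5, -1.2]
gripper_width: 0.205
```

Emit:
{"api": "jog_arm", "payload": {
  "targets": [
    [0,0,-0.02,0],
    [0,0,-0.02,0],
    [0,0,-0.02,0],
    [0,0,-0.02,0]
  ]
}}

```text
time: 40.92
tool_pos: [0.6294, -0.3001, 0.1326]
tool_rot: [-0.0, 0.993, -0.12, -0.001]
contact_force: [0.0, 0.3, -0.8]
gripper_width: 0.205
```

```bash
python3 -c "
from h import *
jaw('w23',1,dz=.009,c0=180,c1=330)
print(np.degrees(np.arctan2(yaw()[1,0],yaw()[0,0])), manip.state()['contact_force'])"
```

```text
tip [ 0.0518 -0.3588] inner at tip -0.3603 outer -0.3527 angle out/in [-10.95 -10.49] tcp -0.0375 -0.3289 0.1317 w 0.2 t 40.9667
inner profile [-0.3597 -0.3583 -0.3573 -0.3563 -0.355 ] width [0.007  0.0066 0.0071 0.0075 0.0072]
-13.81172156602812 [ 0.25237263 -0.71688966 -1.98986422]
```

```bash
python3 -c "
from h import *
p=BAY[1]-.150*X+.027*Y; print(p); go([*p,.14],86.9)
d=load('w9'); print('tape',[pt(d,(60+u/1.5,v/1.5),.022)[:2].round(3) for u,v in [(49,232),(112,232),(80,195),(80,270)]])"
```

```text
[0.4611    0.0334544]
shift [-0.2427 -0.2836 -0.007 ] turn -10.71 t 40.97 q6 1.26
tape [array([0.394, 0.081]), array([ 0.402, -0.003]), array([0.434, 0.039]), array([0.359, 0.038])]
```

Emit:
{"api": "jog_arm", "payload": {
  "targets": [
    [-0.04,-0.005,-0.01,0],
    [-0.08,-0.015,-0.01,0],
    [-0.115,-0.035,-0.01,0],
    [-0.145,-0.06,-0.01,0],
    [-0.165,-0.09,-0.01,0]
  ]
}}

```text
time: 41.38
tool_pos: [0.4877, -0.1724, 0.1411]
tool_rot: [-0.001, 0.993, -0.121, -0.003]
contact_force: [-0.2, 0.2, -0.7]
gripper_width: 0.201
```

Emit:
{"api": "jog_arm", "payload": {
  "targets": [
    [-0.016,-0.038,0,-2],
    [-0.03,-0.076,0,-4],
    [-0.045,-0.114,0,-6],
    [-0.06,-0.152,0,-9],
    [-0.077,-0.19,0,-10.7]
  ]
}}

```text
time: 41.8
tool_pos: [0.4604, 0.0309, 0.1423]
tool_rot: [-0.0, 1.0, -0.026, -0.001]
contact_force: [0.9, 0.5, -0.9]
gripper_width: 0.206
```

Emit:
{"api": "jog_arm", "payload": {
  "targets": [
    [0,0,0.02,0],
    [0,0,0.04,0],
    [0,0,0.055,0],
    [0,0,0.055,0],
    [0,0,0.055,0]
  ]
}}

```text
time: 42.22
tool_pos: [0.4602, 0.0294, 0.087]
tool_rot: [-0.0, 1.0, -0.027, -0.003]
contact_force: [-0.3, -0.1, -1.1]
gripper_width: 0.204
```

Emit:
{"api": "jog_arm", "payload": {
  "targets": [
    [0,0,0,0],
    [0,0,0,0],
    [0,0,0,0]
  ]
}}

```text
time: 42.47
tool_pos: [0.463, 0.0288, 0.0904]
tool_rot: [0.0, 1.0, -0.027, 0.001]
contact_force: [0.0, 0.1, -1.4]
gripper_width: 0.204
```

```bash
python3 -c "
from h import *
jaw('w24',1,dz=.009)"
```

```text
tip [-0.0548  0.0052] inner at tip 0.0068 outer 0.0143 angle out/in [-3.94 -2.71] tcp -0.149 0.0222 0.0904 w 0.201 t 42.5167
inner profile [0.0055 0.0077 0.0079 0.008  0.0077] width [0.005  0.0079 0.0079 0.0075 0.008 ]
```

Emit:
{"api": "jog_arm", "payload": {
  "targets": [
    [-0.001,-0.0055,0,0],
    [-0.001,-0.0055,0,0],
    [-0.001,-0.0055,0,0],
    [-0.001,-0.0055,0,0]
  ]
}}

```text
time: 42.85
tool_pos: [0.4615, 0.0348, 0.0894]
tool_rot: [0.0, 1.0, -0.027, 0.0]
contact_force: [-0.9, -0.3, -1.7]
gripper_width: 0.202
```

```bash
python3 -c "
from h import *
jaw('w25',1,dz=.009)
d=load('w25'); im=d['im']
for x in (-.051,-.056,-.065,-.08):
  r=int(proj(d,np.r_[BAY[1]+x*X+.013*Y,.1])[1]); print(r,im[r,270:390].astype(int).sum(1).tolist())
print(proj(d,np.r_[BAY[1]-.045*X-.0015*Y,.098]),proj(d,np.r_[BAY[1]-.049*X+.008*Y,.052]))
"
```

```text
tip [-0.0567  0.0154] inner at tip 0.014 outer 0.0218 angle out/in [ 0.31 -0.31] tcp -0.1495 0.0282 0.0894 w 0.203 t 42.9
inner profile [0.0138 0.0144 0.0141 0.0143 0.014 ] width [0.0079 0.0075 0.0075 0.0075 0.0076]
56 [391, 386, 386, 388, 377, 382, 373, 381, 376, 381, 379, 379, 370, 371, 379, 372, 364, 378, 369, 377, 380, 375, 375, 365, 369, 362, 350, 356, 347, 350, 343, 336, 332, 335, 329, 339, 341, 344, 333, 326, 312, 462, 612, 668, 653, 651, 648, 645, 652, 677, 526, 322, 138, 151, 144, 151, 146, 129, 132, 131, 128, 155, 149, 134, 161, 132, 119, 179, 191, 189, 208, 198, 197, 188, 185, 197, 205, 191, 208, 194, 208, 208, 194, 198, 202, 204, 196, 202, 210, 206, 199, 196, 209, 195, 192, 200, 197, 194, 194, 194, 191, 187, 198, 192, 192, 184, 181, 177, 173, 175, 187, 184, 166, 184, 200, 187, 187, 188, 192, 181]
67 [350, 346, 353, 354, 348, 347, 360, 346, 358, 349, 342, 355, 356, 370, 358, 357, 362, 366, 356, 357, 365, 363, 357, 362, 358, 361, 363, 364, 344, 364, 357, 360, 356, 368, 371, 373, 364, 376, 360, 356, 358, 378, 357, 342, 287, 217, 233, 237, 236, 247, 240, 248, 224, 190, 185, 1
[... 887 characters left out ...]
105, 115, 137, 114, 107, 116, 120, 116]
122 [572, 559, 575, 564, 567, 562, 556, 565, 561, 571, 572, 560, 567, 566, 570, 566, 569, 560, 569, 562, 564, 564, 564, 568, 564, 572, 567, 565, 589, 613, 238, 231, 273, 274, 269, 261, 275, 271, 258, 264, 254, 249, 271, 252, 265, 253, 257, 242, 106, 456, 564, 570, 554, 558, 561, 555, 561, 557, 547, 550, 553, 554, 549, 560, 558, 552, 557, 546, 561, 560, 555, 552, 558, 561, 550, 552, 558, 552, 543, 554, 551, 553, 548, 548, 558, 546, 552, 554, 550, 557, 558, 556, 584, 294, 244, 226, 207, 209, 192, 212, 208, 205, 215, 196, 214, 210, 207, 235, 273, 252, 256, 243, 274, 266, 249, 251, 250, 264, 253, 271]
[336.53683426  37.50512899] [317.7273366   64.89407513]
```

Emit:
{"api": "jog_arm", "payload": {
  "targets": [
    [0,0,0.015,0],
    [0.005,-0.001,0.017,0],
    [0.012,-0.002,0.017,0],
    [0.0195,-0.0035,0.017,0],
    [0.0195,-0.0035,0.017,0]
  ]
}}

```text
time: 43.32
tool_pos: [0.4833, 0.0371, 0.0734]
tool_rot: [0.0, 1.0, -0.027, 0.001]
contact_force: [-0.2, 0.2, -0.0]
gripper_width: 0.203
```

Emit:
{"api": "jog_arm", "payload": {
  "targets": [
    [0,0,0,0],
    [0,0,0.012,0],
    [0,0,0.024,0],
    [0,0,0.036,0],
    [0,0,0.036,0]
  ]
}}

```text
time: 43.73
tool_pos: [0.4779, 0.0373, 0.0323]
tool_rot: [-0.0, 1.0, -0.027, -0.004]
contact_force: [0.4, 0.5, -1.8]
gripper_width: 0.199
```

Emit:
{"api": "jog_arm", "payload": {
  "targets": [
    [0,0,0,0],
    [0,0,0,0],
    [0,0,0,0]
  ]
}}

```text
time: 43.98
tool_pos: [0.4815, 0.0371, 0.0367]
tool_rot: [0.0, 1.0, -0.027, 0.0]
contact_force: [-0.0, -0.0, -0.8]
gripper_width: 0.199
```

```bash
python3 -c "
from h import *
jaw('w26',1,dz=.009); print(manip.state()['contact_force'])
d=load('w26'); im=d['im']
for x in (-.045,):
  r=int(proj(d,np.r_[BAY[1]+x*X+.008*Y,.052])[1]); print(r,im[r,270:390].astype(int).sum(1).tolist())
"
```

```text
tip [-0.0366  0.0146] inner at tip 0.0128 outer 0.0208 angle out/in [ 0.28 -0.7 ] tcp -0.1292 0.0273 0.0369 w 0.201 t 44.0333
inner profile [0.0128 0.013  0.0127 0.0133 0.013 ] width [0.0078 0.0079 0.0083 0.0075 0.0076]
[ 0.08151344  0.06311233 -0.24627185]
85 [356, 361, 365, 372, 360, 361, 361, 363, 367, 360, 365, 362, 358, 359, 373, 368, 364, 366, 370, 376, 381, 302, 251, 289, 288, 287, 288, 274, 296, 270, 281, 292, 285, 274, 288, 265, 270, 269, 267, 254, 176, 224, 222, 212, 184, 157, 372, 737, 685, 670, 667, 673, 662, 662, 667, 668, 671, 672, 695, 595, 123, 157, 152, 159, 138, 148, 165, 150, 152, 138, 136, 163, 151, 128, 145, 172, 195, 213, 205, 212, 207, 193, 198, 213, 194, 206, 194, 188, 201, 196, 191, 207, 195, 186, 206, 201, 207, 210, 195, 204, 212, 215, 162, 112, 98, 48, 76, 62, 68, 80, 66, 52, 94, 83, 61, 70, 20, 76, 40, 86]
```

Emit:
{"api": "jog_arm", "payload": {
  "targets": [
    [0.006,-0.001,0,0],
    [0.011,-0.002,0,0],
    [0.0155,-0.003,0,0],
    [0.0155,-0.003,0,0],
    [0.0155,-0.003,0,0]
  ]
}}

```text
time: 44.45
tool_pos: [0.4972, 0.0393, 0.0365]
tool_rot: [0.0, 1.0, -0.027, 0.0]
contact_force: [-0.6, -0.0, -0.9]
gripper_width: 0.204
```

Emit:
{"api": "jog_arm", "payload": {
  "targets": [
    [0,0,0,0],
    [0,0,0,0],
    [0,0,0,0]
  ]
}}

```text
time: 44.7
tool_pos: [0.4965, 0.0393, 0.0362]
tool_rot: [-0.0, 1.0, -0.027, -0.0]
contact_force: [0.0, -0.2, -1.1]
gripper_width: 0.205
```

```bash
python3 -c "
from h import *
jaw('w27',1,dz=.009,c0=280); print(manip.state()['contact_force'])
d=load('w27'); im=d['im']
for x in (-.045,-.03):
  r=int(proj(d,np.r_[BAY[1]+x*X+.008*Y,.052])[1]); print(r,im[r,280:390].astype(int).sum(1).tolist())
"
```

```text
tip [-0.0214  0.0142] inner at tip 0.0125 outer 0.0205 angle out/in [ 0.04 -0.32] tcp -0.1141 0.0271 0.0362 w 0.207 t 44.75
inner profile [0.0126 0.0128 0.0125 0.0127 0.0128] width [0.0079 0.0079 0.0079 0.0079 0.0076]
[-0.24176444 -0.65655074 -1.79183958]
121 [388, 380, 393, 377, 380, 380, 393, 383, 383, 389, 392, 386, 390, 383, 391, 387, 390, 397, 379, 337, 261, 278, 297, 281, 269, 286, 284, 276, 263, 283, 273, 264, 273, 267, 282, 278, 278, 246, 165, 201, 210, 201, 188, 278, 511, 680, 678, 672, 667, 673, 670, 666, 669, 664, 673, 685, 725, 225, 163, 194, 203, 192, 196, 189, 194, 188, 186, 204, 206, 191, 238, 249, 268, 275, 268, 299, 314, 312, 303, 302, 314, 300, 296, 301, 322, 216, 154, 121, 144, 143, 121, 131, 128, 141, 125, 137, 126, 151, 160, 144, 154, 135, 146, 174, 157, 167, 153, 153, 173, 151]
85 [397, 400, 389, 393, 388, 383, 396, 387, 388, 399, 398, 316, 274, 315, 294, 283, 298, 292, 292, 290, 279, 272, 283, 283, 281, 277, 282, 280, 270, 256, 174, 203, 198, 204, 193, 327, 542, 718, 683, 675, 674, 679, 677, 675, 678, 674, 679, 698, 608, 361, 160, 125, 151, 157, 159, 226, 249, 249, 234, 237, 301, 267, 248, 261, 270, 257, 257, 270, 264, 261, 254, 253, 260, 272, 255, 254, 271, 259, 260, 264, 248, 270, 262, 225, 213, 195, 197, 211, 195, 213, 209, 214, 160, 115, 122, 33, 78, 31, 81, 55, 82, 96, 49, 65, 89, 78, 62, 68, 67, 86]
```

Emit:
{"api": "jog_arm", "payload": {
  "targets": [
    [0,0,0,0],
    [0,0,0,0],
    [0,0,0,0],
    [0,0,0,0],
    [0,0,0,0]
  ],
  "fingers": 0.9
}}

```text
time: 45.17
tool_pos: [0.4969, 0.0391, 0.0366]
tool_rot: [0.0, 1.0, -0.027, 0.0]
contact_force: [0.3, 0.9, -0.4]
gripper_width: 0.89
```

```bash
python3 -c "
from h import *
wrist('w28'); d=load('w28'); im=d['im']; print(manip.state()['gripper_width'],manip.state()['contact_force'])
for x in (-.03,):
  r=int(proj(d,np.r_[BAY[1]+x*X+.008*Y,.052])[1]); print(r,im[r,280:390].astype(int).sum(1).tolist())
for r in (230,250,265): 
  v=im[r].astype(int).sum(1)<150; c=np.where(v)[0]; print(r,[(int(g[0]),int(g[-1])) for g in np.split(c,np.where(np.diff(c)>1)[0]+1) if len(g)>3])
"
```

```text
0.9004867331660655 [-0.18179021 -0.32688261 -0.61373623]
87 [370, 379, 385, 375, 381, 377, 380, 385, 377, 379, 375, 382, 395, 383, 398, 383, 392, 289, 283, 299, 303, 296, 297, 294, 296, 281, 293, 268, 282, 290, 277, 278, 278, 304, 235, 268, 478, 701, 669, 662, 656, 669, 667, 663, 657, 658, 675, 689, 518, 182, 232, 296, 231, 250, 248, 255, 240, 254, 254, 249, 241, 258, 251, 254, 260, 240, 253, 245, 245, 251, 260, 258, 253, 258, 169, 59, 91, 90, 124, 115, 127, 153, 166, 160, 164, 153, 172, 155, 134, 145, 174, 185, 200, 207, 187, 167, 198, 189, 176, 195, 185, 206, 185, 184, 192, 176, 180, 181, 179, 179]
230 [(299, 318), (367, 377), (458, 486), (567, 597)]
250 [(303, 323), (371, 389), (458, 485)]
265 [(214, 219), (233, 244), (307, 325), (377, 390), (398, 409), (422, 428), (460, 485)]
```

Emit:
{"api": "jog_arm", "payload": {
  "targets": [
    [0,0.003,0,0],
    [0,0.006,0,0],
    [0,0.006,0,0],
    [0,0.006,0,0]
  ]
}}

```text
time: 45.55
tool_pos: [0.4964, 0.033, 0.0363]
tool_rot: [-0.0, 1.0, -0.027, 0.0]
contact_force: [-0.4, -0.1, -0.0]
gripper_width: 0.897
```

Emit:
{"api": "jog_arm", "payload": {
  "targets": [
    [0,0,-0.02,0],
    [0,0,-0.06,0],
    [0,0,-0.1,0],
    [0,0,-0.14,0],
    [0,0,-0.18,0]
  ]
}}

```text
time: 45.97
tool_pos: [0.4959, 0.0333, 0.2181]
tool_rot: [-0.0, 1.0, -0.027, -0.0]
contact_force: [0.8, 0.2, 0.1]
gripper_width: 0.895
```

```bash
python3 - <<'E'
from h import *
go([.58,.22,.27],90)
E
```

```text
shift [ 0.0738 -0.191  -0.0519] turn -3.11 t 45.97 q6 1.542
```

Emit:
{"api": "jog_arm", "payload": {
  "targets": [
    [0.07,-0.185,-0.05,-3],
    [0.07,-0.185,-0.05,-3],
    [0.07,-0.185,-0.05,-3],
    [0.07,-0.185,-0.05,-3],
    [0.07,-0.185,-0.05,-3]
  ],
  "fingers": 0
}}

```text
time: 46.38
tool_pos: [0.5769, 0.2164, 0.2671]
tool_rot: [-0.0, 1.0, -0.001, 0.0]
contact_force: [0.5, 0.0, 0.0]
gripper_width: 0.189
```

Emit:
{"api": "jog_arm", "payload": {
  "targets": [
    [0,0,0,0],
    [0,0,0,0],
    [0,0,0,0]
  ]
}}

```text
time: 46.63
tool_pos: [0.576, 0.2141, 0.2657]
tool_rot: [0.0, 1.0, -0.001, -0.001]
contact_force: [0.2, -0.7, -0.0]
gripper_width: 0.005
```

```bash
python3 - <<'E'
from h import *
wrist("w29"); im=load("w29")["im"]; s=cams.grab_frame("scene"); np.save("pics/s2.npy",s)
print(manip.state()["tool_pos"])
a=cv2.resize(im[60:260,120:520,::-1],(800,400),interpolation=cv2.INTER_CUBIC)   # x2
b=cv2.resize(s[195:305,290:390,::-1],(182,200),interpolation=cv2.INTER_CUBIC)
side=cams.grab_frame("side")
c=cv2.resize(side[190:255,300:400,::-1],(308,200),interpolation=cv2.INTER_CUBIC)
e=cv2.resize(s[140:195,355:425,::-1],(255,200),interpolation=cv2.INTER_CUBIC)
row=np.zeros((200,800,3),np.uint8); row[:,:182]=b; row[:,190:498]=c; row[:,505:760]=e
cv2.imwrite("pics/comp.png",np.vstack([a,row]))
E
```

```text
[0.57582181 0.21320436 0.26563281]
```

View pics/comp.png

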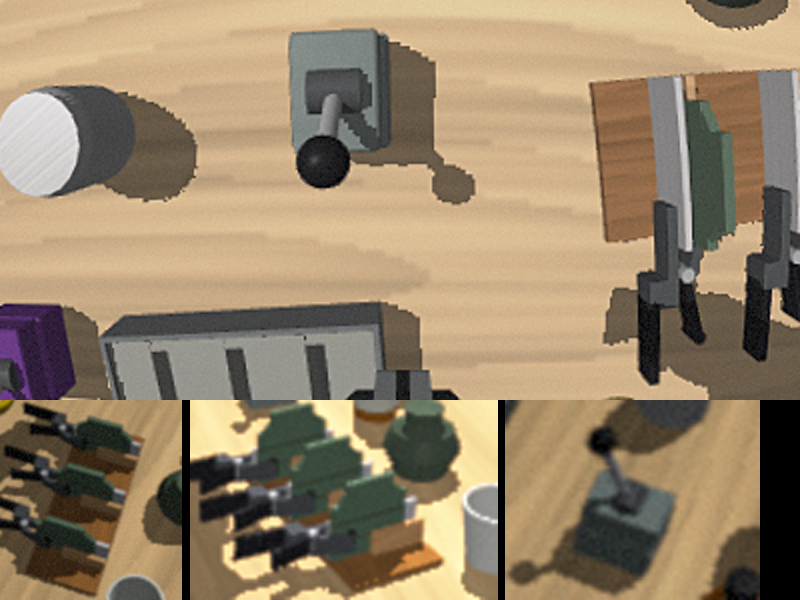

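Composite view: all three sherds stand in their bays, each with a clamp over fin and sherd; the box is empty. Switch lever: pivot (335,90), knob (322,162), leaning towards the robot (-x).

```bash
python3 - <<'E'
from h import *
d=load("w29"); c=cal("scene"); f=lambda u,v:(120+u/2,60+v/2)
o1,d1=ray(d,f(322,162)); o2,d2=ray(c,(381.6,151)); A=np.c_[d1,-d2]; k=np.linalg.lstsq(A,o2-o1,rcond=None)[0]
print("tip",(o1+d1*k[0]).round(4),(o2+d2*k[1]).round(4))
for n,p in [("FL",(289,35)),("FR",(375,28)),("NL",(292,150)),("NR",(376,155))]: print(n,pt(d,f(*p),.035)[:2].round(4))
print("pivot",pt(d,f(335,88),.045).round(4)); print("knob at z",[pt(d,f(322,162),z)[:2].round(4).tolist() for z in (.09,.1,.105)])
E
```

```text
tip [0.6219 0.2516 0.1153] [0.6233 0.2518 0.1152]
FL [0.6914 0.2807]
FR [0.6941 0.2293]
NL [0.6211 0.2802]
NR [0.6172 0.2291]
pivot [0.658  0.2522 0.045 ]
knob at z [[0.6192, 0.2548], [0.6203, 0.2536], [0.6208, 0.2529]]
```

```bash
python3 - <<'E'
from h import *
c=cal("scene"); print("fan base",pt(c,(450,181),.01)[:2].round(3),"left edge",pt(c,(431,181),.01)[:2].round(3))
go([.585,.253,.20],90); print(manip.state()["gripper_width"])
E
```

```text
fan base [0.844 0.328] left edge [0.79 0.3 ]
shift [ 0.0091 -0.0399  0.0657] turn -0.18 t 46.78 q6 1.807
0.0006712331822960733
```

Emit:
{"api": "jog_arm", "payload": {
  "targets": [
    [0.002,-0.04,0.02,0],
    [0.002,-0.04,0.06,0],
    [0.002,-0.04,0.1,0],
    [0.002,-0.04,0.14,0],
    [0.002,-0.04,0.175,0]
  ]
}}

```text
time: 47.2
tool_pos: [0.5772, 0.253, 0.0887]
tool_rot: [0.0, 1.0, -0.002, -0.001]
contact_force: [0.5, 0.4, -0.8]
gripper_width: 0.002
```

Emit:
{"api": "jog_arm", "payload": {
  "targets": [
    [0,0,0.009,0],
    [0,0,0.009,0],
    [0,0,0.009,0],
    [0,0,0.009,0]
  ]
}}

```text
time: 47.53
tool_pos: [0.5806, 0.2545, 0.0859]
tool_rot: [-0.001, 1.0, -0.001, 0.003]
contact_force: [0.3, 0.2, -0.0]
gripper_width: -0.0
```

```bash
python3 - <<'E'
from h import *
go([.66,.253,.083],90); print(manip.state()["tool_pos"],manip.state()["contact_force"])
E
```

```text
shift [0.0794 0.0013 0.0033] turn -0.14 t 47.53 q6 1.869
[0.58063318 0.2544966  0.08591216] [ 0.31475784  0.1888624  -0.04097668]
```

Emit:
{"api": "jog_arm", "payload": {
  "targets": [
    [0.01,0.001,0,0],
    [0.02,0.001,0,0],
    [0.03,0.001,0,0],
    [0.04,0.001,0,0],
    [0.05,0.001,0,0]
  ]
}}

```text
time: 47.95
tool_pos: [0.63, 0.2531, 0.0829]
tool_rot: [-0.0, 1.0, -0.001, 0.0]
contact_force: [-0.7, -0.4, 0.7]
gripper_width: -0.004
```

Emit:
{"api": "jog_arm", "payload": {
  "targets": [
    [0.01,0,0,0],
    [0.02,0,0,0],
    [0.028,0,0,0],
    [0.034,0,0,0],
    [0.034,0,0,0]
  ]
}}

```text
time: 48.37
tool_pos: [0.6559, 0.253, 0.081]
tool_rot: [0.001, 1.0, -0.001, -0.011]
contact_force: [-25.2, -2.5, 15.2]
gripper_width: 0.003
```

```bash
python3 - <<'E'
from h import *
s=manip.state(); print(s["tool_pos"],s["contact_force"]); im=cams.grab_frame("scene")
a=im[140:185,370:410].astype(int).sum(2); n,l,st,ce=cv2.connectedComponentsWithStats((a<130).astype(np.uint8)); print([(int(st[i,4]),(ce[i]+[370,140]).round(1).tolist()) for i in range(1,n) if st[i,4]>8])
b=np.load("pics/s2.npy")[140:185,370:410].astype(int).sum(2); n,l,st,ce=cv2.connectedComponentsWithStats((b<130).astype(np.uint8)); print("before",[(int(st[i,4]),(ce[i]+[370,140]).round(1).tolist()) for i in range(1,n) if st[i,4]>8])
c=cal("scene"); print("expected off/on",proj(c,np.array([.621,.252,.11])),proj(c,np.array([.690,.256,.11])))
E
```

```text
[0.65592189 0.25300836 0.08100082] [-25.24295503  -2.53340823  15.17307608]
[(312, [392.4, 151.2]), (36, [401.8, 158.6]), (9, [381.2, 173.6]), (10, [392.2, 176.6]), (18, [384.1, 181.9])]
before [(42, [381.5, 150.8]), (14, [386.1, 168.6]), (86, [383.1, 176.9]), (12, [388.6, 182.3])]
expected off/on [380.70458354 151.83366154] [402.44874233 158.92035414]
```

Knob now at (401.8,158.6) against the stop at (402.4,158.9) expected, push force 25 N. Retreat and check.

Emit:
{"api": "jog_arm", "payload": {
  "targets": [
    [-0.02,0,0,0],
    [-0.04,0,0,0],
    [-0.07,0,0,0],
    [-0.07,0,-0.03,0],
    [-0.07,0,-0.07,0]
  ]
}}

```text
time: 48.83
tool_pos: [0.5865, 0.2518, 0.1449]
tool_rot: [0.002, 1.0, -0.0, -0.007]
contact_force: [0.7, 1.5, 0.5]
gripper_width: -0.001
```

Emit:
{"api": "jog_arm", "payload": {
  "targets": [
    [-0.04,0,-0.1,0],
    [-0.04,0,-0.1,0],
    [-0.04,0,-0.1,0],
    [-0.04,0,-0.1,0]
  ]
}}

```text
time: 49.17
tool_pos: [0.5549, 0.2547, 0.2612]
tool_rot: [-0.002, 1.0, -0.0, 0.007]
contact_force: [0.6, 1.1, 0.1]
gripper_width: -0.002
```

```bash
python3 - <<'E'
from h import *
d,im=wrist("w30"); s=manip.state(); print(s["tool_pos"],s["contact_force"],s["time"])
im=cams.grab_frame("scene"); c=cal("scene")
a=im[140:185,370:410].astype(int).sum(2); n,l,st,ce=cv2.connectedComponentsWithStats((a<130).astype(np.uint8)); print([(int(st[i,4]),(ce[i]+[370,140]).round(1).tolist()) for i in range(1,n) if st[i,4]>8])
b=np.load("pics/s2.npy"); D=np.abs(im.astype(int)-b.astype(int)).sum(2)
print("rack change px",int((D[195:305,290:375]>120).sum()),"pixels of the rest",int((D[205:400,200:450]>120).sum()))
K=[400,420]
for u0,z in [((401.8,158.6),.106)]:
    print("knob world at z .106",pt(c,u0,z))
hs=cv2.cvtColor(im,cv2.COLOR_RGB2HSV); m=((hs[...,0]>45)&(hs[...,0]<85)&(hs[...,1]>50)).astype(np.uint8)[195:300,300:375]; n,l,st,ce=cv2.connectedComponentsWithStats(m); print("green",[(int(st[i,4]),(ce[i]+[300,195]).round(0).tolist()) for i in range(1,n) if st[i,4]>20])
E
```

```text
[0.55443872 0.2541305  0.25751628] [ 1.03397224  0.01316219 -0.95043264] 49.2167
[(37, [401.8, 158.6]), (17, [388.0, 169.3]), (85, [385.2, 178.5]), (10, [391.0, 182.3])]
rack change px 336 pixels of the rest 2545
knob world at z .106 [0.68720459 0.25985    0.106     ]
green [(267, [346.0, 214.0]), (288, [336.0, 240.0]), (275, [325.0, 269.0])]
```

```bash
python3 -c "
from plant import manip
print(manip.job_done())"
```

```text
the job is handed in; nothing more can be done
None
```

I handed the job in at about 49 s of the 208 s allowed. All three sherds stand in their own bays, each held to its fin by one clamp, and the fan toggle was pushed to on last. There were three sherds, so no clamp was left over.

**Sherds and clamps:** the composite picture, taken before the switch push, showed the finds box empty, three upright sherds and a clamp over fin and sherd in every bay. At each release the straight jaw had closed onto the fin. After the push, the scene image still showed three sherd-coloured areas of similar size at the three bays.

**Switch:** the lever knob stayed at pixel (401.8, 158.6) after I backed off, against (402.4, 158.9) predicted for fully on. The push reached 25 N against the stop, and the purple look-alikes were left alone.

**Oddities:**
- One clamp had been knocked round before I reached it, so I measured it again first.
- Each clamp turned about 9–13° in the hand when squeezed, and I corrected for that with the tool angle.
- Closing on the clamps pushed up to about 31 N on the wrist.

**Not checked:** the scene image after the push differed from the one before by 336 pixels at the rack and 2,545 over a wider area that includes the rack. I put this down to the arm and its shadow but did not confirm it. I used all 16 picture views, so the checks after the composite were numeric only.

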